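Lever up and pack a sagging shelf board

TASK

One of the two shelf boards on the garage bench has sagged at its front edge: stand the fulcrum block in front of it, lever the edge up with the pry bar over the block, and slip every blue packer lying on the cardboard in between that edge and the black ledges under it, lying flat and pointing straight in about half their length, with at least one on each side of the middle. Then press the board down until it sits on its packers, and finish with the pry bar and the fulcrum block lying on the rubber mat. Leave the other board and everything else on the bench alone.

Things in the scene. Friction and masses are not known exactly. Their poses are not given: they have to be found in the camera images.
- low_edge (a point): Sagging bay, fixed to the bench (it may be the left or the right one): point midway along the board's front edge, at the height of the tops of the black ledges. x points straight in under the board, y along the edge, z up.
- frame_low: The fixed part of the sagging bay; origin on the bench below low_edge, same axes. Two black ledge blocks, tops 30 mm above the bench, one each side (y 24 to 130 mm and -24 to -130 mm), reach from 25 mm in front of the edge to 60 mm behind it; the 48 mm channel between them is open down to the bench, for the bar.
- low_under (a point): Front edge of the sagging board's underside, midway. Its height over low_edge is the gap: 4 to 7 mm at the start, 20 mm with the board sitting on packers, 38 mm at most. The board (timber front edge, grey top) is 260 mm wide along the edge, 220 mm deep, 38 mm thick, 3 kg.
- board_low: The sagging board, same origin; it turns about a tight hinge along the rear of its underside, 220 mm behind the edge. Raising takes about 37 N at the edge; it stays wherever it is left; about 8 N down on the edge lowers it again.
- good_edge (a point): The point like low_edge on the other, level bay, which is already packed (fixed blue packers under it): leave it alone.
- good_under (a point): Front edge of the level board's underside, midway, 20 mm above good_edge.
- bar_grip (a point): Pry bar, loose, 260 mm long, 0.45 kg: middle of its red handle (110 mm long, 24 wide, 26 high), half-way up. x points along the bar to the tip, z up.
- pry_bar: The same pry bar; origin on the underside, half-way along. The underside is one flat plane; bar_grip lies at x = -65, z = 13 mm. The handle runs from x = -130 to -20 mm, then a steel shaft 22 mm wide, 12 high to x = 80, then a blade 30 mm wide, 8 high to x = 130. Centre of mass at x = -64 mm.
- bar_tip (a point): Tip of the pry bar's blade, on the underside, 195 mm ahead of bar_grip.
- fulcrum_mid (a point): Fulcrum block, loose, 0.4 kg: dark wood block 70 mm long (x), 44 mm wide (y); above 20 mm height it narrows to 28 mm in x and carries a round steel ridge along y on top (radius 14 mm), whose crest is 50 mm above the underside. The point is its centre, 25 mm above its underside.
- packer1_mid (a point): Blue plastic packer (shim), loose, 110 mm long (x), 32 mm wide (y), 20 mm thick, 80 g; the point is its centre. Two or three packers are present.
- packer2_mid (a point): Blue plastic packer (shim), loose, 110 mm long (x), 32 mm wide (y), 20 mm thick, 80 g; the point is its centre. Two or three packers are present.
- packer3_mid (a point): Blue plastic packer (shim), loose, 110 mm long (x), 32 mm wide (y), 20 mm thick, 80 g; the point is its centre. Two or three packers are present.
- mat: Black rubber mat fixed on the bench at one side, 290 mm (x) by 210 mm (y), 3 mm thick; origin at the centre of its underside. The bar and the fulcrum block start on it.
- card: Cardboard sheet fixed on the bench at the other side, 180 (x) by 250 mm (y), 3 mm thick; the packers start on it.
- tape: Bystander: yellow tape measure, 70 x 40 x 50 mm.
- spray_can: Bystander: blue spray can, 150 mm high, standing on the level board.
- yellow_bottle: Bystander: yellow bottle, 190 mm high.
- white_bottle: Bystander: white bottle, 170 mm high.
- screw_jar: Bystander: glass jar, 80 mm high.
- wrench: Bystander: wrench, 150 mm long, lying on the level board.
There are look-alikes about, which are no part of the job. Leave any orange look-alike of the part that bears packer3_mid alone. Leave any orange or yellow look-alike of the part that bears packer1_mid alone.

How it is judged:
By the outcome, as a careful person would: the job done as asked, in the order asked, and still so for the second after the job is handed in, with the robot touching nothing.
Of packer1, packer2, packer3 only 2 to 3 are there at a start; the rules pass over those that are not, and their reading is None.
At some moment in a run one of pry_bar may be knocked a few centimetres aside while the robot is not near it.
Once in a run the grip may slacken for a moment while it holds something.
It also fails if it takes over 200 s, if anything falls off the work surface, if the arm or the gripper's body presses on something with over 40 N, if the wrist force passes 120 N, or if a joint passes its speed limit or range.

ROBOT

A 6-joint arm with a two-finger parallel gripper is mounted at the origin on the work surface. World frame = base frame: x ahead of the robot, y to its left, z up, the work surface at z = 0. Lengths are in m, angles in rad, forces in N, time in s.
With the tool pointing down it reaches from about 0.3 to 0.75 m from the base axis. Payload 8.5 kg.
Tool frame: the origin (TCP) lies between the finger pads; the fingertips stand ahead of it and the grasp point (between the pads) is the TCP (r.finger_overhang is the z of the fingertips in the tool frame, in m); z points along the fingers, y is the line along which they close (so a half turn about z gives the same grasp; the last joint's range is limited). The gripper opens to 88 mm and grips with 3 to 60 N. Pads are 18 mm wide; open, the fingers measure 123 mm over their backs; the gripper's body (75 mm by 187 mm) begins 45 mm behind the grasp point.
Start: joints at [0.98, 0.381, 1.297, -0, 1.464, -0.215], TCP at [0.202, 0.512, 0.258] pointing down, gripper open.
Joint ranges: [-3.11, 3.11], [-0.89, 2.33], [0.22, 2.48], [-1.42, 4.56], [0.17, 2.85], [-2.88, 2.88]. Speed limits (rad/s): [2.39, 2.39, 3.14, 3.14, 3.14, 3.14].

INTERFACE

Orientations are given as a unit quaternion [w, x, y, z].
In Python, from station import r, camera, ticket gives the robot as it stands.
- The arm moves only by the tool jog_arm, never from a script. Its argument "rows" is a list of rows, each a list of 3 entries, a list of its own where there are three numbers: the shift along the tool's x, y, z in mm, then the turn, a rotation vector about the tool's x, y, z in rad, then the opening, from 0 (shut) to 1 (fully open). In form: [[[tx, ty, tz], [rx, ry, rz], grip], ...]. A call has 1 to 10 rows; each row shifts and turns the commanded pose from where the row before left it, along the tool's axes as they then stand; what a row does not reach is not made up. A row lasts 1/12 s, in which the tool goes at most 41.7 mm and 7.16 degrees, less where a joint would pass 70% of its speed; a pose out of reach is approached as far as the arm can. A call with a gripper value outside its range is refused whole. The fingers move at their own pace and stop on an object; "newtons" is the grip in N (left out, the last holds). Time passes only in rows, so rows that do not move let the fingers close. It gives the time, the measured TCP pose, the force, the opening and the grip force at its end, in the units of the state.
- r.read_state(): the state, without advancing time (a new reading comes with each control period).
- camera(name): name is "scene" or "top"; returns a dict with "pixels" (420x560x3 uint8, red, green, blue), "camera_matrix" (3x3 intrinsics, pixels), "distortion" ([k1, k2, p1, p2, k3] as OpenCV has them; the pictures are not rectified), "xyz" and "rotation" of the camera in the world. Camera axes: x right, y down, z forward; pixel columns grow to the right and rows downward; lengths in m; the calibration is good to about 2 mm. A picture is of the moment at which its call begins. There is no depth.
- ticket.job_done(): hands the job in; it is judged then, once.
The state is a dict: "clock": time; "joint_pos": joint angles; "joint_vel": joint speeds; "joint_torque": joint torques, N m; "tool_pos": TCP position; "eef_rot": TCP orientation; "wrist_force": force on the tool from outside, world axes, zero at the start; "wrist_torque": the same for the moment, N m; "opening": finger opening in m; "grip_force": force on a finger pad.
Only numpy, scipy, OpenCV 4.12 (cv2) and the standard library are available. Lean on these libraries where they do the work, as an engineer would, in place of code of your own. Each camera call takes 0.05 s, during which the arm holds its last target. There are 200 camera calls.

## Working session

There is one attempt and no reset: what is moved stays moved. The work goes in short steps, Python scripts to look and compute and a tool call to move; the robot and the scene stay as the last step left them, time stands still between calls to the robot, and variables do not carry over. Pictures are saved under pics/ and viewed, at most 17 in all, crops included, and the job is handed in when it is done.

Besides the shell and the picture viewer there is one more tool, called after "Emit:" as name(argument=value, ...), one argument or row to a line, values as JSON. jog_arm: Moves the arm, as the interface text tells. Its arguments: {"type":"object","properties":{"rows":{"type":"array","items":{"type":"array"}},"newtons":{"type":"number"}},"required":["rows"]}

```bash
ls; mkdir -p pics; cat > h.py <<'E'
import numpy as np, cv2, json
from station import r, camera, ticket
from scipy.spatial.transform import Rotation as R
def snap(n,save=None):
    c=camera(n)
    if save: cv2.imwrite(f'pics/{save}.png',c['pixels'][:,:,::-1])
    return c
def ray(c,uv):
    K=np.array(c['camera_matrix']);d=np.array(c['distortion'])
    p=cv2.undistortPoints(np.array(uv,float).reshape(-1,1,2),K,d).reshape(-1,2)
    v=np.c_[p,np.ones(len(p))]@rotm(c).T
    return np.array(c['xyz']),v
def rotm(c):
    q=np.array(c['rotation'],float)
    return q if q.shape==(3,3) else R.from_quat(np.r_[q[1:],q[0]]).as_matrix()
def plane(c,uv,z):
    o,v=ray(c,uv); return o+v*((z-o[2])/v[:,2])[:,None]
def proj(c,P):
    Rm=rotm(c);P=np.array(P,float).reshape(-1,3)
    rv,_=cv2.Rodrigues(Rm.T)
    return cv2.projectPoints(P,rv,-Rm.T@np.array(c['xyz']),np.array(c['camera_matrix']),np.array(c['distortion']))[0].reshape(-1,2)
E
python3 - <<'E'
from h import *
for n in('scene','top'):
    c=snap(n,n+'0'); print(n,c['xyz'],c['rotation'],c['camera_matrix'])
print(r.read_state(), r.finger_overhang)
E
```

```text
pics
scene [ 1.12152003 -0.21637167  0.96283713] [-0.27188768  0.78389268  0.52588533 -0.18717364] [[410.95474716   0.         281.85902169]
 [  0.         410.95474716 207.55434552]
 [  0.           0.           1.        ]]
top [0.33303656 0.01427277 1.32754454] [ 0.05790762 -0.70080664  0.70928875 -0.04925666] [[404.41311728   0.         282.04648536]
 [  0.         404.41311728 209.80511277]
 [  0.           0.           1.        ]]
{'clock': 0.1, 'joint_pos': array([ 9.79686314e-01,  3.81132348e-01,  1.29814400e+00, -1.92457482e-05,
        1.46362787e+00, -2.15249229e-01]), 'joint_vel': array([-9.75261447e-05, -5.55764801e-04, -2.62938485e-03,  4.47443918e-04,
       -1.00853946e-03,  9.60886239e-06]), 'joint_torque': array([ 4.13670146e-03, -4.38648534e+01, -2.24912542e+01,  7.14805629e-02,
        3.41751985e-02, -4.63648917e-05]), 'tool_pos': array([0.20174042, 0.51141913, 0.25721132]), 'eef_rot': array([-2.48493059e-04,  1.86825070e-01,  9.82392978e-01, -6.06954127e-04]), 'wrist_force': array([-0.0945303 , -0.04685257,  0.62008983]), 'wrist_torque': array([-0.05326803,  0.00859543, -0.00874467]), 'grip_force': 0.0, 'opening': 0.08823173768914586} 0.019
```

View pics/scene0.png

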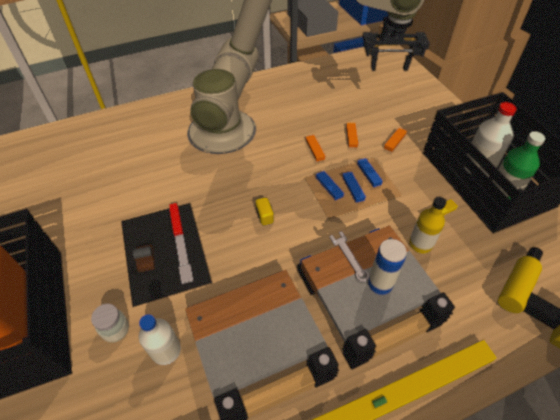

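View pics/top0.png

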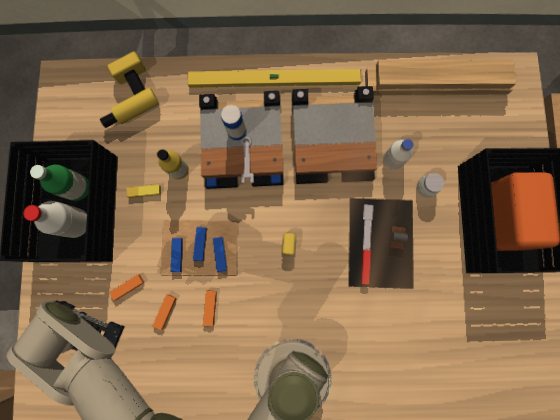

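The top view shows the low bay on the right (edge around px (335,180)). The bar is at (367,245), the fulcrum at (400,237) and the blue packers at (177,254), (200,243) and (220,254). 
Things that could be mistaken for packers are orange at (127,288), (165,313) and (210,308), and yellow at (143,191). The fixed blue packers of the good bay, around (215,182) and (268,182), and the tape at (288,244) are not packers to move either.

```bash
cat >> h.py <<'E'
def blobs(c,lo,hi,z,amin=40,box=None):
    h=cv2.cvtColor(c['pixels'],cv2.COLOR_RGB2HSV); m=cv2.inRange(h,np.array(lo),np.array(hi))
    if box: k=np.zeros_like(m);k[box[1]:box[3],box[0]:box[2]]=1;m=m*k
    out=[]
    for ct in cv2.findContours(m,cv2.RETR_EXTERNAL,cv2.CHAIN_APPROX_NONE)[0]:
        if cv2.contourArea(ct)<amin: continue
        P=plane(c,ct.reshape(-1,2),z)[:,:2]
        (x,y),(w,l),a=cv2.minAreaRect((P*1000).astype(np.float32))
        if w<l: w,l,a=l,w,a+90
        out.append((ct.reshape(-1,2).mean(0).round(),np.round([x,y,w,l,(a+90)%180-90],1)))
    return out
E
python3 - <<'E'
from h import *
c=snap('top')
print('blue');[print(*b) for b in blobs(c,(105,120,50),(130,255,255),.023,box=(150,210,250,290))]
print('red');[print(*b) for b in blobs(c,(0,180,120),(6,255,255),.029,box=(345,190,415,300))]
print('shaft');[print(*b) for b in blobs(c,(0,0,110),(180,60,255),.013,box=(345,190,390,290),amin=20)]
print('mat');[print(*b) for b in blobs(c,(0,0,0),(180,255,60),.003,box=(330,190,430,300),amin=500)]
k=c['pixels']
im=np.hstack([cv2.resize(k[85:285,285:425],None,fx=2.9,fy=2.9,interpolation=3),cv2.resize(k[205:285,155:245],(390,580),interpolation=3)[:, :390]])
cv2.imwrite('pics/crop1.png',im[:,:,::-1]);print(im.shape)
E
```

```text
blue
[219. 254.] [391.1 233.  106.7  31.4   8. ]
[176. 255.] [391.2 374.3 106.4  31.9  -0.9]
[199. 244.] [425.1 298.2 106.7  32.   -5.5]
red
[365. 266.] [ 344.5 -235.   102.8   22.7   -5.3]
shaft
[367. 226.] [ 475.8 -249.1  147.8   29.6   -2.6]
mat
[398. 240.] [ 419.4 -355.6  292.7   80.   -11.8]
[363. 234.] [ 435.6 -222.   304.2   91.2  -20.1]
(580, 796, 3)
```

View pics/crop1.png

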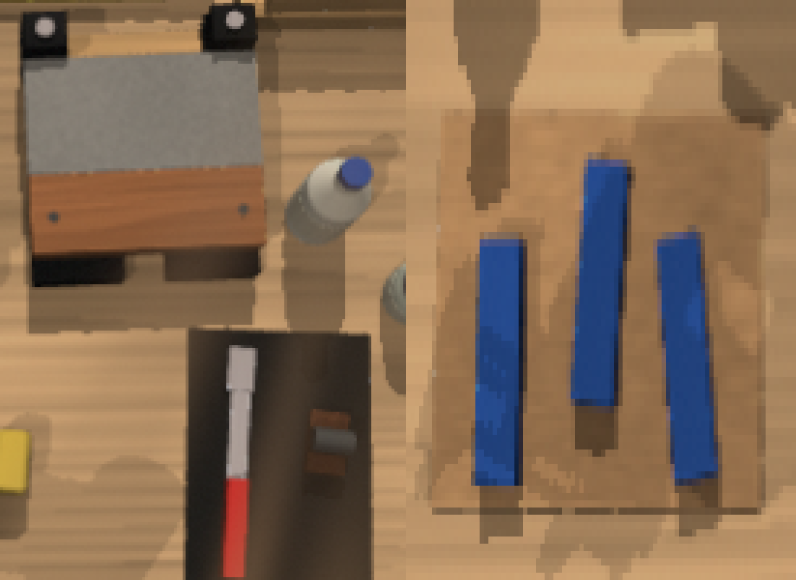

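The crop confirms the three plain blue packers, the low bay, the bar, and the fulcrum with its ridge along about y (crop (316,437) to (356,441)). Next I convert the key pixels.

```bash
python3 - <<'E'
from h import *
c=snap('top')
f=lambda p,z:print(np.round(plane(c,[(285+a/2.9-.3,85+b/2.9-.3) for a,b in p],z)*1000).tolist())
print('board top front corners');f([(31,253),(265,245)],.0735)
print('ledge front');f([(31,286),(124,283),(164,279),(260,276)],.03)
print('bar ends rear top, tip');f([(224,577),(245,577)],.029);f([(230,347),(257,348)],.011)
print('ridge');f([(316,437),(356,441)],.05);
print('block base corners');f([(312,410),(349,412),(346,472),(306,470)],.023)
print('mat');f([(189,329),(370,336)],.003); f([(0,0)],0)
print('tape');f([(28,430),(28,490)],.05)
# scene view check of low board edge
E
```

```text
board top front corners
[[646.0, -15.0, 73.0], [652.0, -272.0, 73.0]]
ledge front
[[619.0, -16.0, 30.0], [621.0, -121.0, 30.0], [625.0, -166.0, 30.0], [627.0, -275.0, 30.0]]
bar ends rear top, tip
[[292.0, -221.0, 29.0], [292.0, -244.0, 29.0]]
[[549.0, -241.0, 11.0], [548.0, -272.0, 11.0]]
ridge
[[442.0, -324.0, 50.0], [437.0, -367.0, 50.0]]
block base corners
[[475.0, -328.0, 23.0], [472.0, -369.0, 23.0], [405.0, -362.0, 23.0], [408.0, -318.0, 23.0]]
mat
[[572.0, -197.0, 3.0], [561.0, -404.0, 3.0]]
[[979.0, 15.0, 0.0]]
tape
[[454.0, -9.0, 50.0], [388.0, -8.0, 50.0]]
```

```bash
cat >> h.py <<'E'
def togo(p,yaw,pitch=0):
    """p mm; tool y along world angle yaw+90deg, tool x along -(bar dir); pitch deg: about tool y"""
    s=r.read_state();q=s['eef_rot'];A=R.from_quat(np.r_[q[1:],q[0]])
    B=R.from_euler('z',yaw,degrees=True)*R.from_matrix([[-1,0,0],[0,1,0],[0,0,-1]])*R.from_euler('y',pitch,degrees=True)
    d=np.array(p)-s['tool_pos']*1000
    print('t',round(s['clock'],1),'at',np.round(s['tool_pos']*1000,1),'shift',np.round(A.inv().apply(d),1),'turn',np.round((A.inv()*B).as_rotvec(),3),'shift after turn',np.round(B.inv().apply(d),1),'F',np.round(s['wrist_force'],1),'open',round(s['opening']*1000,1),'grip',round(s['grip_force'],1))
E
```

Emit:
jog_arm(
  rows=[
    [[0,0,0],[0,0,-0.086],1],
    [[0,0,0],[0,0,-0.086],1],
    [[0,0,0],[0,0,-0.086],1],
    [[-15.3,-37.4,0],[0,0,0],1],
    [[-15.3,-37.4,0],[0,0,0],1],
    [[-15.3,-37.4,0],[0,0,0],1],
    [[-15.3,-37.4,0],[0,0,0],1],
    [[-15.3,-37.4,0],[0,0,0],1],
    [[-15.3,-37.4,0],[0,0,0],1],
    [[-15.3,-37.4,0],[0,0,0],1],
  ],
)

```text
clock: 1.03
tool_pos: [0.2772, 0.2373, 0.2578]
eef_rot: [0.0, 0.058, 0.998, 0.0]
wrist_force: [1.7, 0.3, -0.0]
opening: 0.088
grip_force: 0.0
```

Emit:
jog_arm(
  rows=[
    [[-15.3,-37.4,0],[0,0,0],1],
    [[-15.3,-37.4,0],[0,0,0],1],
    [[-15.3,-37.4,0],[0,0,0],1],
    [[-15.3,-37.4,0],[0,0,0],1],
    [[-15.3,-37.4,0],[0,0,0],1],
    [[-15.3,-37.4,0],[0,0,0],1],
    [[-15.3,-37.4,0],[0,0,0],1],
    [[-15.3,-37.4,0],[0,0,0],1],
    [[-15.3,-37.4,0],[0,0,0],1],
    [[-15.3,-37.4,0],[0,0,0],1],
  ],
)

```text
clock: 1.87
tool_pos: [0.3853, -0.1526, 0.2578]
eef_rot: [0.0, 0.059, 0.998, -0.0]
wrist_force: [1.1, 1.1, -0.0]
opening: 0.0883
grip_force: 0.0
```

Emit:
jog_arm(
  rows=[
    [[-15.3,-37.4,0],[0,0,0],1],
    [[-15.3,-37.4,0],[0,0,0],1],
    [[-15.3,-37.4,0],[0,0,0],1],
    [[-15.3,-37.4,0],[0,0,0],1],
    [[-15.3,-37.4,0],[0,0,0],1],
    [[0,0,30],[0,0,0],1],
    [[0,0,30],[0,0,0],1],
    [[0,0,30],[0,0,0],1],
    [[0,0,0],[0,0,0],1],
    [[0,0,0],[0,0,0],1],
  ],
)

```text
clock: 2.7
tool_pos: [0.4392, -0.3449, 0.1674]
eef_rot: [-0.001, 0.059, 0.998, 0.001]
wrist_force: [0.2, -0.1, 1.4]
opening: 0.0881
grip_force: 0.0
```

```bash
python3 -c "
from h import *
togo((440,-345,35),-6.8)"
```

```text
t 2.7 at [ 439.2 -344.9  167.4] shift [ -1.   -0.3 132.4] turn [ 0.002 -0.002  0.001] shift after turn [ -0.8  -0.  132.4] F [ 0.2 -0.1  1.4] open 88.1 grip 0.0
```

Emit:
jog_arm(
  rows=[
    [[-0.8,0,33],[0,0,0],1],
    [[0,0,33],[0,0,0],1],
    [[0,0,33],[0,0,0],1],
    [[0,0,33],[0,0,0],1],
    [[0,0,0],[0,0,0],1],
    [[0,0,0],[0,0,0],0],
    [[0,0,0],[0,0,0],0],
    [[0,0,0],[0,0,0],0],
    [[0,0,0],[0,0,0],0],
    [[0,0,0],[0,0,0],0],
  ],
  newtons=40,
)

```text
clock: 3.53
tool_pos: [0.4406, -0.3456, 0.0373]
eef_rot: [0.001, 0.059, 0.998, -0.001]
wrist_force: [0.4, 0.3, -1.0]
opening: 0.0572
grip_force: 0.0
```

Emit:
jog_arm(
  rows=[
    [[0,0,0],[0,0,0],0],
    [[0,0,0],[0,0,0],0],
    [[0,0,0],[0,0,0],0],
    [[0,0,-25],[0,0,0],0],
    [[0,0,-25],[0,0,0],0],
    [[0,0,0],[0,0,0],0],
    [[0,0,0],[0,0,0],0],
  ],
)

```text
clock: 4.12
tool_pos: [0.4402, -0.345, 0.0857]
eef_rot: [0.0, 0.059, 0.998, -0.0]
wrist_force: [0.4, 0.3, -4.5]
opening: 0.0439
grip_force: 40.0
```

```bash
python3 -c "
from h import *
togo((576.5,-146,33),1.6)"
```

```text
t 4.1 at [ 440.2 -345.    85.7] shift [-112.   213.7   52.7] turn [-0.     0.001 -0.146] shift after turn [-141.8  195.1   52.7] F [ 0.4  0.3 -4.5] open 43.9 grip 40.0
```

Emit:
jog_arm(
  rows=[
    [[0,0,0],[0,0,-0.073],0],
    [[0,0,0],[0,0,-0.073],0],
    [[-23.6,32.5,0],[0,0,0],0],
    [[-23.6,32.5,0],[0,0,0],0],
    [[-23.6,32.5,0],[0,0,0],0],
    [[-23.6,32.5,0],[0,0,0],0],
    [[-23.6,32.5,0],[0,0,0],0],
    [[-23.6,32.5,0],[0,0,0],0],
    [[0,0,0],[0,0,0],0],
    [[0,0,0],[0,0,0],0],
  ],
)

```text
clock: 4.95
tool_pos: [0.5761, -0.1439, 0.0834]
eef_rot: [-0.002, -0.016, 1.0, 0.001]
wrist_force: [-0.6, -0.9, -3.8]
opening: 0.0433
grip_force: 40.0
```

```bash
python3 - <<'E'
from h import *
togo((576.5,-146,33),1.6)
c=snap('scene','s1')
k=c['pixels'][220:400,120:340]
cv2.imwrite('pics/s1c.png',cv2.resize(k,None,fx=3,fy=3,interpolation=3)[:,:,::-1])
O=np.array([648.5,-144,0]);ex=np.array([1,.028,0]);ey=np.array([-.028,1,0])
for n,p in dict(top_fl=(0,130,73),top_fr=(0,-130,73),ledge=(-25,-130,30)).items():
    print(n,(3*(proj(c,(O+ex*p[0]+ey*p[1]+[0,0,p[2]])/1000)[0]-[120,220])).round())
E
```

```text
t 5.0 at [ 576.1 -143.9   83.4] shift [-0.5 -2.2 50.4] turn [ 0.002 -0.003  0.004] shift after turn [-0.3 -2.1 50.4] F [-0.6 -0.9 -3.8] open 43.3 grip 40.0
top_fl [503. 143.]
top_fr [199. 261.]
ledge [201. 258.]
```

View pics/s1c.png

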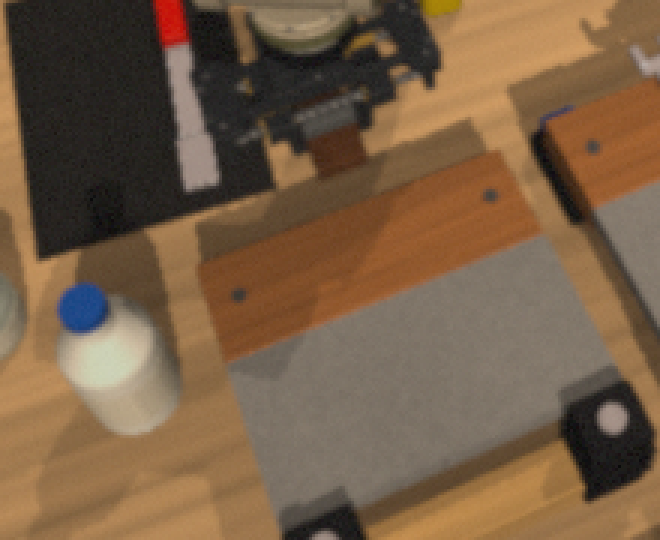

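The fulcrum block is held and upright. The board's front corners are at crop (203,266) and (503,152), within 3 mm of my projection. Lowering the block now.

Emit:
jog_arm(
  rows=[
    [[-0.3,-2,25],[0,0,0.004],0],
    [[0,0,20],[0,0,0],0],
    [[0,0,2],[0,0,0],0],
    [[0,0,2],[0,0,0],0],
    [[0,0,1],[0,0,0],0],
    [[0,0,0],[0,0,0],0],
    [[0,0,0],[0,0,0],0],
    [[0,0,0],[0,0,0],0],
  ],
)

```text
clock: 5.67
tool_pos: [0.5769, -0.1484, 0.0366]
eef_rot: [0.001, -0.012, 1.0, -0.0]
wrist_force: [-0.2, -0.3, -3.2]
opening: 0.0437
grip_force: 40.0
```

Emit:
jog_arm(
  rows=[
    [[0,2.4,2],[0,0,0],0],
    [[0,0,1],[0,0,0],0],
    [[0,0,1],[0,0,0],0],
    [[0,0,0],[0,0,0],0],
    [[0,0,0],[0,0,0],0],
    [[0,0,0],[0,0,0],0],
  ],
)

```text
clock: 6.17
tool_pos: [0.5767, -0.1455, 0.0335]
eef_rot: [0.001, -0.012, 1.0, -0.0]
wrist_force: [-4.4, 3.1, 12.2]
opening: 0.0441
grip_force: 40.0
```

Emit:
jog_arm(
  rows=[
    [[0,0,0],[0,0,0],1],
    [[0,0,0],[0,0,0],1],
    [[0,0,0],[0,0,0],1],
    [[0,0,0],[0,0,0],1],
    [[0,0,-20],[0,0,0],1],
    [[0,0,-40],[0,0,0],1],
    [[0,0,-40],[0,0,0],1],
    [[0,0,-20],[0,0,0],1],
    [[0,0,0],[0,0,0.06],1],
    [[0,0,0],[0,0,0.06],1],
  ],
)

```text
clock: 7.0
tool_pos: [0.5771, -0.146, 0.1534]
eef_rot: [0.002, 0.049, 0.999, -0.001]
wrist_force: [0.4, -1.1, -0.2]
opening: 0.0882
grip_force: 0.0
```

```bash
python3 - <<'E'
from h import *
togo((355.5,-237.5,25),-5.4)
c=snap('top')
print('red');[print(*b) for b in blobs(c,(0,180,120),(6,255,255),.029,box=(330,190,415,300))]
E
```

```text
t 7.0 at [ 577.1 -146.   153.4] shift [ 211.9 -112.7  127.9] turn [-0.001  0.003 -0.004] shift after turn [ 212.  -111.9  128.4] F [ 0.4 -1.1 -0.2] open 88.2 grip 0.0
red
[365. 266.] [ 344.6 -234.4  102.3   21.4   -5.3]
```

Emit:
jog_arm(
  rows=[
    [[35.3,-18.7,0],[0,0,0],1],
    [[35.3,-18.7,0],[0,0,0],1],
    [[35.3,-18.7,0],[0,0,0],1],
    [[35.3,-18.7,0],[0,0,0],1],
    [[35.3,-18.7,0],[0,0,0],1],
    [[35.4,-18.5,20],[0,0,0],1],
    [[0,0,30],[0,0,0],0.7],
    [[0,0,30],[0,0,0],0.7],
    [[0,0,30],[0,0,0],0.7],
    [[0,0,17],[0,0,0],0.7],
  ],
)

```text
clock: 7.88
tool_pos: [0.3566, -0.2356, 0.0238]
eef_rot: [-0.001, 0.048, 0.999, 0.001]
wrist_force: [-0.2, 0.5, -0.1]
opening: 0.0639
grip_force: 0.0
```

Emit:
jog_arm(
  rows=[
    [[0,0,0],[0,0,0],0.7],
    [[0,0,0],[0,0,0],0.7],
    [[0,0,0],[0,0,0],0],
    [[0,0,0],[0,0,0],0],
    [[0,0,0],[0,0,0],0],
    [[0,0,0],[0,0,0],0],
    [[0,0,0],[0,0,0],0],
    [[0,0,0],[0,0,0],0],
    [[0,0,0],[0,0,0],0],
    [[0,0,0],[0,0,0],0],
  ],
  newtons=60,
)

```text
clock: 8.72
tool_pos: [0.3577, -0.2365, 0.0264]
eef_rot: [0.001, 0.048, 0.999, -0.001]
wrist_force: [-0.5, -1.8, 6.0]
opening: 0.0235
grip_force: 60.0
```

Emit:
jog_arm(
  rows=[
    [[0,0,0],[0,0,0],0],
    [[0,0,-20],[0,0,0],0],
    [[0,0,-30],[0,0,0],0],
    [[0,0,-30],[0,0,0],0],
    [[0,0,-20],[0,0,0],0],
    [[0,0,0],[0,0,0],0],
    [[0,0,0],[0,0,0],0],
    [[0,0,0],[0,0,0],0],
  ],
)

```text
clock: 9.38
tool_pos: [0.3568, -0.2352, 0.1246]
eef_rot: [-0.001, 0.048, 0.999, 0.001]
wrist_force: [0.5, -0.2, -4.2]
opening: 0.0238
grip_force: 60.0
```

```bash
python3 - <<'E'
from h import *
togo((478,-148.5,130),1.6)
c=snap('top','t2')
print('red');[print(*b) for b in blobs(c,(0,180,120),(6,255,255),.135,box=(300,150,425,320))]
k=c['pixels'];s=snap('scene')['pixels']
cv2.imwrite('pics/t2c.png',np.hstack([cv2.resize(k[120:300,290:430],(390,500),interpolation=3),cv2.resize(s[180:320,110:220],(390,500),interpolation=3)])[:,:,::-1])
E
```

```text
t 9.4 at [ 356.8 -235.2  124.6] shift [-112.4   98.    -5.4] turn [ 0.002 -0.002 -0.124] shift after turn [-123.6   83.3   -5.4] F [ 0.5 -0.2 -4.2] open 23.8 grip 60.0
red
```

View pics/t2c.png

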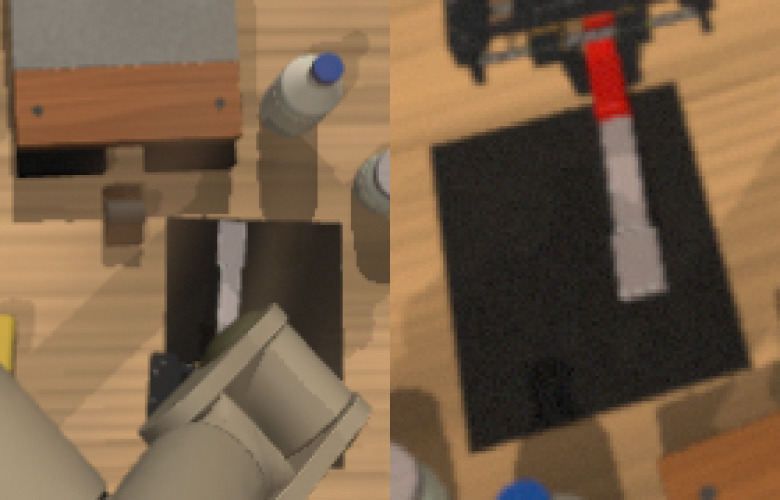

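Bar held, and the fulcrum is centred in front of the channel (crop (126,210)). Now working out the lever poses.

```bash
cat >> h.py <<'E'
YAW=1.6
def lev(pitch,h,s,C=(577,-145.5,36)):
    p=np.radians(pitch);e=np.array([np.cos(np.radians(YAW)),np.sin(np.radians(YAW)),0]);z=np.array([0,0,1])
    d=e*np.cos(p)-z*np.sin(p);n=e*np.sin(p)+z*np.cos(p);C=np.array(C)
    tip=C+h*n+(130-s)*d
    P=C+(h+23)*n-(64+s)*d
    print('tip',tip.round(1),'tcp',P.round(1));togo(P,YAW,pitch); return P
E
python3 -c "
from h import *
for a in [(21,18,91),(21,18,31),(21,14,31),(10,14,31),(-3,14,31)]: print(a);lev(*a)"
```

```text
(21, 18, 91)
tip [ 619.8 -144.3   38.8] tcp [ 447.  -149.1  129.8]
t 9.5 at [ 356.8 -235.4  124.5] shift [-81.5  94.5  -5.3] turn [ 0.025  0.364 -0.122] shift after turn [-84.5  83.7 -38.2] F [-0.2  0.7 -4.2] open 23.9 grip 60.0
(21, 18, 31)
tip [ 675.8 -142.7   17.3] tcp [ 503.  -147.6  108.3]
t 9.5 at [ 356.8 -235.4  124.5] shift [-137.2  101.4   16.1] turn [ 0.025  0.364 -0.122] shift after turn [-144.5   83.7  -38.2] F [-0.2  0.7 -4.2] open 23.9 grip 60.0
(21, 14, 31)
tip [ 674.4 -142.8   13.6] tcp [ 501.6 -147.6  104.6]
t 9.5 at [ 356.8 -235.4  124.5] shift [-135.8  101.2   19.8] turn [ 0.025  0.364 -0.122] shift after turn [-144.5   83.7  -34.2] F [-0.2  0.7 -4.2] open 23.9 grip 60.0
(10, 14, 31)
tip [ 676.9 -142.7   32.6] tcp [ 489.9 -147.9   88.9]
t 9.5 at [ 356.8 -235.4  124.5] shift [-124.2   99.7   35.5] turn [ 0.014  0.172 -0.123] shift after turn [-139.6   83.7   11.5] F [-0.2  0.7 -4.2] open 23.9 grip 60.0
(-3, 14, 31)
tip [ 675.1 -142.8   55.2] tcp [ 480.2 -148.2   68. ]
t 9.5 at [ 356.8 -235.4  124.5] shift [-114.6   98.5   56.5] turn [-0.    -0.055 -0.124] shift after turn [-122.7   83.7   63. ] F [-0.2  0.7 -4.2] open 23.9 grip 60.0
```

Emit:
jog_arm(
  rows=[
    [[0,0,-20],[0,0,0],0],
    [[0,0,-20],[0,0,0],0],
    [[0,0,0],[0,0,-0.124],0],
    [[-30.9,27.8,0],[0,0,0],0],
    [[-30.9,27.8,0],[0,0,0],0],
    [[-30.9,27.8,0],[0,0,0],0],
    [[0,0,0],[0,0.122,0],0],
    [[0,0,0],[0,0.122,0],0],
    [[0,0,0],[0,0.122,0],0],
    [[0,0,0],[0,0,0],0],
  ],
)

```text
clock: 10.32
tool_pos: [0.449, -0.1496, 0.1635]
eef_rot: [-0.186, -0.015, 0.983, -0.002]
wrist_force: [-0.0, 0.9, -4.8]
opening: 0.0233
grip_force: 60.0
```

Emit:
jog_arm(
  rows=[
    [[0,0,0],[0,0,0],0],
    [[0,0,0],[0,0,0],0],
  ],
)

```text
clock: 10.48
tool_pos: [0.4473, -0.1499, 0.1652]
eef_rot: [-0.181, -0.014, 0.983, -0.002]
wrist_force: [0.0, 0.9, -3.3]
opening: 0.0237
grip_force: 60.0
```

```bash
python3 - <<'E'
from h import *
lev(21,18,91)
c=snap('scene','s2');k=c['pixels']
print(proj(c,np.array([(619.8,-144.3,83.8-5)])/1000))
cv2.imwrite('pics/s2c.png',cv2.resize(k[170:330,130:310],None,fx=3.5,fy=3.5,interpolation=3)[:,:,::-1])
E
```

```text
tip [ 619.8 -144.3   38.8] tcp [ 447.  -149.1  129.8]
t 10.5 at [ 447.3 -149.9  165.2] shift [-12.4   0.8  33.2] turn [0.001 0.002 0.001] shift after turn [-12.5   0.8  33.1] F [ 0.   0.9 -3.3] open 23.7 grip 60.0
[[234.369395   275.99520569]]
```

View pics/s2c.png

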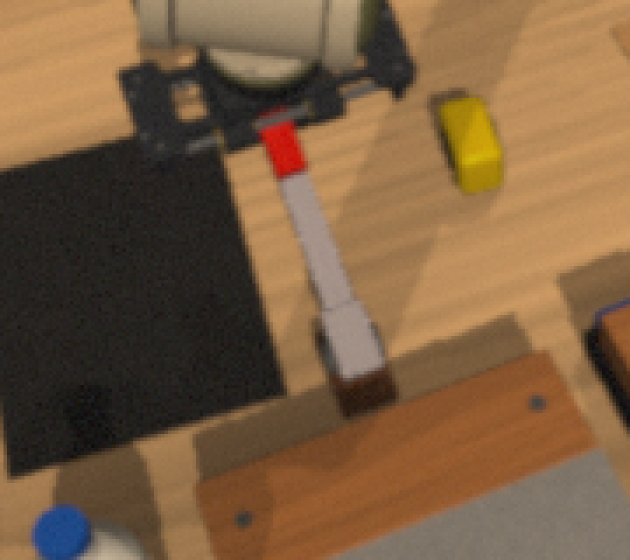

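The tip is at crop (362,372), within about 1 px of prediction. Lowering onto the line, then sliding in.

Emit:
jog_arm(
  rows=[
    [[-6,0.8,17],[0,0,0],0],
    [[-6.5,0,16],[0,0,0],0],
    [[-10,0,0],[0,0,0],0],
    [[-10,0,0],[0,0,0],0],
    [[-10,0,0],[0,0,0],0],
    [[0,0,0],[0,0,0],0],
    [[0,0,0],[0,0,0],0],
  ],
)

```text
clock: 11.12
tool_pos: [0.4763, -0.1486, 0.1203]
eef_rot: [-0.181, -0.014, 0.983, -0.003]
wrist_force: [0.0, 0.5, -2.8]
opening: 0.024
grip_force: 6.0
```

Emit:
jog_arm(
  rows=[
    [[-5,0,0],[0,0,0],0],
    [[-5,0,0],[0,0,0],0],
    [[-5,0,0],[0,0,0],0],
    [[-5,0,0],[0,0,0],0],
    [[-5,0,0],[0,0,0],0],
    [[-5,0,0],[0,0,0],0],
    [[0,0,0],[0,0,0],0],
    [[0,0,0],[0,0,0],0],
  ],
)

```text
clock: 11.78
tool_pos: [0.504, -0.1476, 0.109]
eef_rot: [-0.182, -0.014, 0.983, -0.003]
wrist_force: [-0.2, -0.1, -8.1]
opening: 0.0236
grip_force: 60.0
```

```bash
python3 - <<'E'
from h import *
for a in [(21,18,31),(21,14,31),(16,14,31),(10,14,31),(4,14,31),(-3,14,31)]: print(a);lev(*a)
E
```

```text
(21, 18, 31)
tip [ 675.8 -142.7   17.3] tcp [ 503.  -147.6  108.3]
t 11.8 at [ 504.  -147.6  109. ] shift [0.6 0.1 1. ] turn [-0.     0.001  0.001] shift after turn [0.6 0.1 1. ] F [-0.2 -0.1 -8.1] open 23.6 grip 60.0
(21, 14, 31)
tip [ 674.4 -142.8   13.6] tcp [ 501.6 -147.6  104.6]
t 11.8 at [ 504.  -147.6  109. ] shift [0.6 0.1 5. ] turn [-0.     0.001  0.001] shift after turn [0.6 0.1 5. ] F [-0.2 -0.1 -8.1] open 23.6 grip 60.0
(16, 14, 31)
tip [ 676.  -142.7   22.2] tcp [ 495.9 -147.8   97.8]
t 11.8 at [ 504.  -147.6  109. ] shift [ 3.5  0.1 13.4] turn [-0.    -0.086  0.001] shift after turn [ 4.7  0.1 13. ] F [-0.2 -0.1 -8.1] open 23.6 grip 60.0
(10, 14, 31)
tip [ 676.9 -142.7   32.6] tcp [ 489.9 -147.9   88.9]
t 11.8 at [ 504.  -147.6  109. ] shift [ 6.   0.1 23.8] turn [-0.    -0.191  0.001] shift after turn [10.4  0.1 22.2] F [-0.2 -0.1 -8.1] open 23.6 grip 60.0
(4, 14, 31)
tip [ 676.7 -142.7   43.1] tcp [ 484.8 -148.1   79.5]
t 11.8 at [ 504.  -147.6  109. ] shift [ 7.3  0.1 34.4] turn [-0.    -0.296  0.001] shift after turn [17.   0.1 30.7] F [-0.2 -0.1 -8.1] open 23.6 grip 60.0
(-3, 14, 31)
tip [ 675.1 -142.8   55.2] tcp [ 480.2 -148.2   68. ]
t 11.8 at [ 504.  -147.6  109. ] shift [ 7.5  0.1 46.8] turn [ 0.    -0.418  0.001] shift after turn [25.9  0.1 39.7] F [-0.2 -0.1 -8.1] open 23.6 grip 60.0
```

The grip slackened briefly, so checking the bar.

```bash
python3 - <<'E'
from h import *
c=snap('scene','s3');k=c['pixels'];t=snap('top')['pixels']
cv2.imwrite('pics/s3c.png',np.hstack([cv2.resize(k[180:310,150:280],(500,500),interpolation=3),cv2.resize(t[150:270,300:370],(292,500),interpolation=3)])[:,:,::-1])
E
```

```text
(no output)
```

View pics/s3c.png

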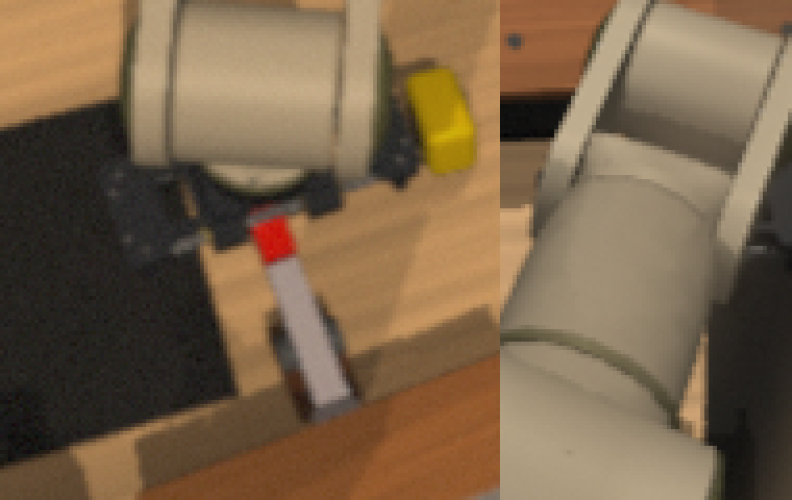

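Emit:
jog_arm(
  rows=[
    [[0.3,0,2.5],[0,0,0],0],
    [[0.3,0,2],[0,0,0],0],
    [[1.5,0,3.8],[0,-0.04,0],0],
    [[1.5,0,3.8],[0,-0.04,0],0],
    [[1.5,0,3.8],[0,-0.04,0],0],
    [[0,0,0],[0,0,0],0],
    [[0,0,0],[0,0,0],0],
  ],
)

```text
clock: 12.47
tool_pos: [0.4961, -0.1484, 0.0987]
eef_rot: [-0.118, -0.014, 0.993, -0.003]
wrist_force: [10.0, 2.8, 10.1]
opening: 0.0236
grip_force: 60.0
```

Emit:
jog_arm(
  rows=[
    [[1.5,0,3.8],[0,-0.04,0],0],
    [[1.5,0,3.8],[0,-0.04,0],0],
    [[0,0,0],[0,0,0],0],
    [[0,0,0],[0,0,0],0],
  ],
)

```text
clock: 12.8
tool_pos: [0.4918, -0.1489, 0.0927]
eef_rot: [-0.078, -0.014, 0.997, -0.003]
wrist_force: [7.9, 4.3, 18.1]
opening: 0.0236
grip_force: 60.0
```

```bash
python3 - <<'E'
from h import *
lev(9.5,14,31)
E
```

```text
tip [ 676.9 -142.7   33.5] tcp [ 489.4 -147.9   88.2]
t 12.8 at [ 491.8 -148.9   92.7] shift [1.6 1.1 4.9] turn [-0.004  0.01  -0.001] shift after turn [1.6 1.  4.9] F [ 7.9  4.3 18.1] open 23.6 grip 60.0
```

Emit:
jog_arm(
  rows=[
    [[1.5,0,3.8],[0,-0.04,0],0],
    [[1.5,0,3.8],[0,-0.04,0],0],
    [[1.5,0,3.8],[0,-0.04,0],0],
    [[0,0,0],[0,0,0],0],
    [[0,0,0],[0,0,0],0],
  ],
)

```text
clock: 13.22
tool_pos: [0.4869, -0.1494, 0.082]
eef_rot: [-0.016, -0.014, 1.0, -0.003]
wrist_force: [11.5, 3.9, 14.6]
opening: 0.0233
grip_force: 60.0
```

```bash
python3 - <<'E'
from h import *
lev(2.5,14,31)
print(r.read_state()['wrist_torque'])
c=snap('scene','s4');k=c['pixels']
cv2.imwrite('pics/s4c.png',cv2.resize(k[180:320,150:330],None,fx=3.5,fy=3.5,interpolation=3)[:,:,::-1])
E
```

```text
tip [ 676.5 -142.7   45.7] tcp [ 483.7 -148.1   77.1]
t 13.2 at [ 486.9 -149.4   82. ] shift [3.  1.4 5. ] turn [-0.005  0.011 -0.   ] shift after turn [2.9 1.4 5. ] F [11.5  3.9 14.6] open 23.3 grip 60.0
[ 0.8105838  -1.46222987  0.19452483]
```

View pics/s4c.png

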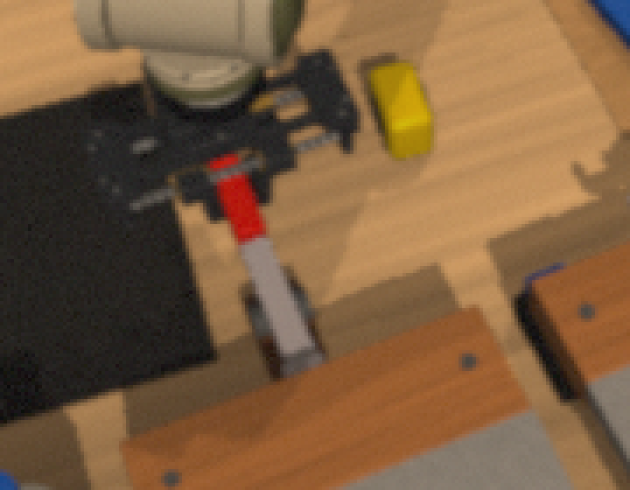

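The board is rising, by about 8 mm so far: its corners moved to full px (185,306) and (286,268). Continuing.

Emit:
jog_arm(
  rows=[
    [[1,0,4.5],[0,-0.03,0],0],
    [[1,0,4.5],[0,-0.03,0],0],
    [[1,0,4.5],[0,-0.03,0],0],
    [[0,0,0],[0,0,0],0],
    [[0,0,0],[0,0,0],0],
  ],
)

```text
clock: 13.68
tool_pos: [0.484, -0.15, 0.0705]
eef_rot: [0.029, -0.014, 0.999, -0.003]
wrist_force: [2.0, 5.4, 38.5]
opening: 0.0236
grip_force: 60.0
```

```bash
cat >> h.py <<'E'
def corners(c):
    """height of board front top edge: scan for grey/wood... uses end screws-free left/right front corners by wood mask"""
    h=cv2.cvtColor(c['pixels'],cv2.COLOR_RGB2HSV); m=cv2.inRange(h,np.array((5,120,60)),np.array((14,255,190)))
    k=np.zeros_like(m);k[250:350,165:312]=1;m=cv2.morphologyEx(m*k,cv2.MORPH_OPEN,np.ones((3,3)))
    ct=max(cv2.findContours(m,0,1)[0],key=cv2.contourArea)
    return cv2.boxPoints(cv2.minAreaRect(ct)).round(1).tolist()
E
python3 - <<'E'
from h import *
lev(-2.5,14,31)
c=snap('scene'); print(corners(c))
O=np.array([649.5,-144,0]);ex=np.array([1,.028,0]);ey=np.array([-.028,1,0])
for z in (73.5,88,95,100,105):print(z,[proj(c,(O+ey*s+[0,0,z])/1000)[0].round(1).tolist() for s in(130,-130)])
E
```

```text
tip [ 675.3 -142.8   54.3] tcp [ 480.5 -148.2   68.8]
t 13.7 at [ 484.  -150.    70.5] shift [3.5 2.  1.5] turn [-0.007  0.015  0.   ] shift after turn [3.5 1.9 1.6] F [ 2.   5.4 38.5] open 23.6 grip 60.0
[[179.6999969482422, 305.0], [288.5, 261.0], [302.5, 295.70001220703125], [193.6999969482422, 339.79998779296875]]
73.5 [[287.9, 268.0], [186.3, 307.2]]
88 [[287.9, 265.0], [185.1, 304.5]]
95 [[287.9, 263.5], [184.5, 303.2]]
100 [[287.9, 262.5], [184.1, 302.2]]
105 [[287.9, 261.4], [183.7, 301.3]]
```

```bash
python3 - <<'E'
from h import *
c=snap('scene','s5');k=c['pixels']
cv2.imwrite('pics/s5c.png',cv2.resize(k[240:320,170:300],None,fx=6,fy=6,interpolation=3)[:,:,::-1])
E
```

```text
(no output)
```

View pics/s5c.png

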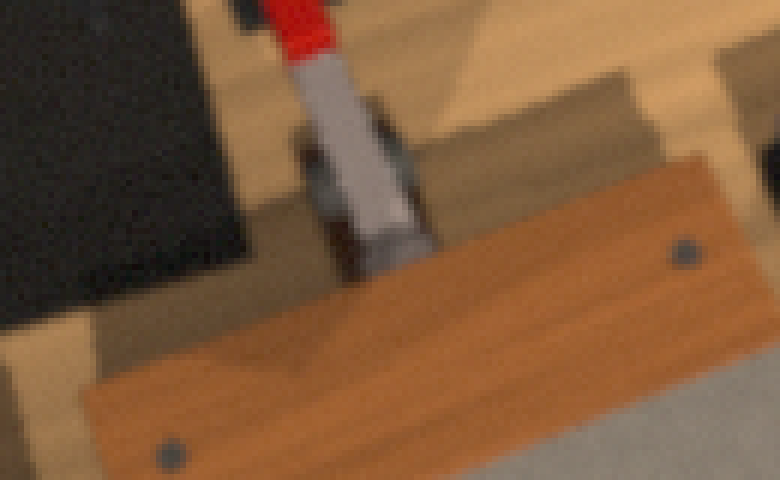

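Corners at full px (184.2,304.2) and (287.5,265.8), a rise of about 23 mm, so the gap is about 28 mm. One small extra push, then tip the blade down and withdraw.

Emit:
jog_arm(
  rows=[
    [[0.5,0,3.5],[0,-0.025,0],0],
    [[0,0,0],[0,0,0],0],
    [[0,0,0],[0,0,0],0],
    [[-1.5,0,-5],[0,0.04,0],0],
    [[-1.5,0,-5],[0,0.04,0],0],
    [[-1.5,0,-4],[0,0.04,0],0],
    [[0,0,0],[0,0,0],0],
  ],
)

```text
clock: 14.37
tool_pos: [0.4853, -0.1491, 0.0775]
eef_rot: [-0.024, -0.014, 1.0, -0.002]
wrist_force: [0.6, -1.0, 2.8]
opening: 0.0234
grip_force: 60.0
```

Emit:
jog_arm(
  rows=[
    [[15,0,0],[0,0,0],0],
    [[25,0,0],[0,0,0],0],
    [[25,0,0],[0,0,0],0],
    [[15,0,0],[0,0,0],0],
    [[0,0,-30],[0,0,0],0],
    [[0,0,-30],[0,0,0],0],
    [[0,0,0],[0,0,0],0],
    [[0,0,0],[0,0,0],0],
  ],
)

```text
clock: 15.03
tool_pos: [0.4067, -0.1505, 0.1402]
eef_rot: [-0.024, -0.014, 1.0, -0.001]
wrist_force: [-0.9, 1.0, -4.7]
opening: 0.0233
grip_force: 60.0
```

```bash
python3 - <<'E'
from h import *
togo((356,-240,130),-5.5)
c=snap('scene','s6');k=c['pixels'];t=snap('top')
cv2.imwrite('pics/s6c.png',np.hstack([cv2.resize(k[180:320,130:300],(600,494),interpolation=3)])[:,:,::-1])
E
```

```text
t 15.0 at [ 406.7 -150.5  140.2] shift [ 52.6 -88.   12.8] turn [-0.005 -0.048  0.124] shift after turn [ 41.9 -94.   10.2] F [-0.9  1.  -4.7] open 23.3 grip 60.0
```

View pics/s6c.png

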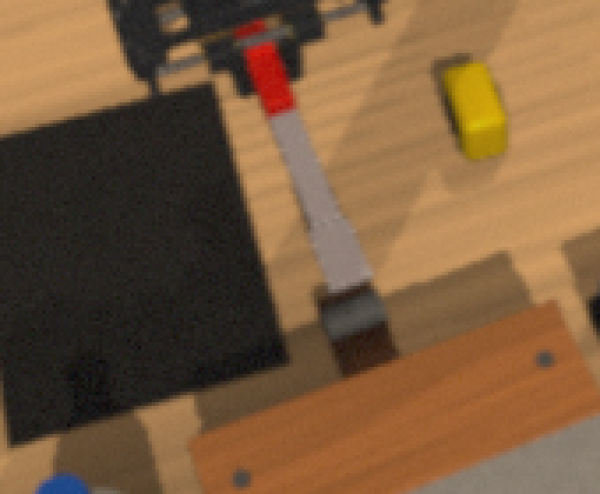

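The board stays up (corners at full px (183.8,304.1) and (286.7,265.8)). The bar goes back to the mat.

Emit:
jog_arm(
  rows=[
    [[0,0,0],[0,-0.048,0],0],
    [[0,0,0],[0,0,0.122],0],
    [[20,-35,0],[0,0,0],0],
    [[20,-35,0],[0,0,0],0],
    [[0,-32,30],[0,0,0],0],
    [[0,0,35],[0,0,0],0],
    [[0,0,30],[0,0,0],0],
    [[0,0,10],[0,0,0],0],
    [[0,0,0],[0,0,0],0],
    [[0,0,0],[0,0,0],0],
  ],
)

```text
clock: 15.97
tool_pos: [0.3567, -0.2461, 0.0354]
eef_rot: [-0.002, 0.047, 0.999, 0.001]
wrist_force: [-0.7, -0.4, -4.0]
opening: 0.0236
grip_force: 60.0
```

```bash
python3 - <<'E'
from h import *
togo((358,-248,26),-5.5)
E
```

```text
t 16.0 at [ 356.7 -246.1   35.4] shift [-1.6 -1.8  9.4] turn [ 0.002 -0.005  0.002] shift after turn [-1.5 -1.8  9.4] F [-0.7 -0.4 -4. ] open 23.6 grip 60.0
```

Emit:
jog_arm(
  rows=[
    [[0,0,5],[0,0,0],0],
    [[0,0,2],[0,0,0],0],
    [[0,0,2],[0,0,0],0],
    [[0,0,0],[0,0,0],0],
    [[0,0,0],[0,0,0],0.7],
    [[0,0,0],[0,0,0],0.7],
    [[0,0,0],[0,0,0],0.7],
    [[0,0,0],[0,0,0],0.7],
  ],
)

```text
clock: 16.63
tool_pos: [0.3572, -0.2468, 0.0276]
eef_rot: [-0.001, 0.047, 0.999, -0.0]
wrist_force: [-0.3, -0.6, 0.3]
opening: 0.0479
grip_force: 0.0
```

Emit:
jog_arm(
  rows=[
    [[0,0,-20],[0,0,0],1],
    [[0,0,-35],[0,0,0],1],
    [[0,0,-35],[0,0,0],1],
    [[0,0,-35],[0,0,-0.124],1],
    [[-36,18,0],[0,0,0],1],
    [[-36,18,0],[0,0,0],1],
    [[-36,18,0],[0,0,0],1],
    [[-36,18,0],[0,0,0],1],
    [[-36,18,0],[0,0,0],1],
    [[-36,8,0],[0,0,0],1],
  ],
)

```text
clock: 17.47
tool_pos: [0.5718, -0.1396, 0.1519]
eef_rot: [-0.002, -0.016, 1.0, 0.0]
wrist_force: [0.5, -0.3, -0.4]
opening: 0.0885
grip_force: 0.0
```

```bash
python3 - <<'E'
from h import *
togo((577,-145.5,35),1.6)
t=snap('scene');P=t['pixels']
h=cv2.cvtColor(P,cv2.COLOR_RGB2HSV)
togo((577,-145.5,35),1.6)
E
```

```text
t 17.5 at [ 571.8 -139.6  151.9] shift [ -5.4  -6.2 116.9] turn [ 0.    -0.003  0.004] shift after turn [ -5.1  -6.1 116.9] F [ 0.5 -0.3 -0.4] open 88.5 grip 0.0
t 17.5 at [ 576.7 -139.1  151.6] shift [ -0.   -6.4 116.6] turn [-0.     0.001  0.005] shift after turn [ -0.2  -6.4 116.6] F [-1.9  1.2 -1.5] open 87.7 grip 0.0
```

Emit:
jog_arm(
  rows=[
    [[0,-6.4,30],[0,0,0],1],
    [[0,0,35],[0,0,0],1],
    [[0,0,35],[0,0,0],1],
    [[0,0,16],[0,0,0],1],
    [[0,0,0],[0,0,0],0],
    [[0,0,0],[0,0,0],0],
    [[0,0,0],[0,0,0],0],
    [[0,0,0],[0,0,0],0],
    [[0,0,0],[0,0,0],0],
    [[0,0,0],[0,0,0],0],
  ],
  newtons=40,
)

```text
clock: 18.35
tool_pos: [0.5706, -0.1487, 0.0367]
eef_rot: [-0.001, -0.015, 1.0, -0.0]
wrist_force: [0.3, -0.5, -0.4]
opening: 0.0503
grip_force: 0.0
```

Emit:
jog_arm(
  rows=[
    [[0,0,0],[0,0,0],0],
    [[0,0,0],[0,0,0],0],
    [[0,0,-30],[0,0,0],0],
    [[0,0,-30],[0,0,0],0],
    [[0,0,0],[0,0,0],0],
    [[0,0,0],[0,0,0],0],
  ],
)

```text
clock: 18.85
tool_pos: [0.5706, -0.1487, 0.0963]
eef_rot: [-0.001, -0.015, 1.0, -0.001]
wrist_force: [-0.2, 0.7, -4.1]
opening: 0.0432
grip_force: 40.0
```

```bash
python3 - <<'E'
from h import *
togo((440,-352,37),1.6)
E
```

```text
t 18.9 at [ 570.6 -148.7   96.3] shift [ 136.6 -199.2   59.7] turn [-0.001 -0.001  0.002] shift after turn [ 136.3 -199.6   59.3] F [-0.2  0.7 -4.1] open 43.2 grip 40.0
```

Emit:
jog_arm(
  rows=[
    [[22.8,-33.3,0],[0,0,0],0],
    [[22.8,-33.3,0],[0,0,0],0],
    [[22.8,-33.3,0],[0,0,0],0],
    [[22.8,-33.3,0],[0,0,0],0],
    [[22.8,-33.3,0],[0,0,0],0],
    [[22.8,-33.3,0],[0,0,0],0],
    [[0,0,25],[0,0,0],0],
    [[0,0,25],[0,0,0],0],
    [[0,0,3],[0,0,0],0],
    [[0,0,0],[0,0,0],0],
  ],
)

```text
clock: 19.68
tool_pos: [0.4385, -0.3516, 0.0408]
eef_rot: [-0.003, -0.015, 1.0, 0.002]
wrist_force: [0.5, 0.9, -4.4]
opening: 0.0437
grip_force: 40.0
```

Emit:
jog_arm(
  rows=[
    [[0,0,1.5],[0,0,0],0],
    [[0,0,1.5],[0,0,0],0],
    [[0,0,0],[0,0,0],0],
    [[0,0,0],[0,0,0],0],
  ],
)

```text
clock: 20.02
tool_pos: [0.4397, -0.3521, 0.0403]
eef_rot: [-0.001, -0.015, 1.0, -0.0]
wrist_force: [0.4, 0.4, -3.8]
opening: 0.0436
grip_force: 40.0
```

Emit:
jog_arm(
  rows=[
    [[0,0,1.5],[0,0,0],0],
    [[0,0,0],[0,0,0],0],
    [[0,0,0],[0,0,0],0],
    [[0,0,0],[0,0,0],1],
    [[0,0,0],[0,0,0],1],
    [[0,0,0],[0,0,0],1],
    [[0,0,0],[0,0,0],1],
    [[0,0,-20],[0,0,0],1],
    [[0,0,-40],[0,0,0],1],
    [[0,0,-40],[0,0,0],1],
  ],
)

```text
clock: 20.85
tool_pos: [0.4394, -0.3519, 0.1389]
eef_rot: [-0.003, -0.015, 1.0, 0.001]
wrist_force: [0.9, -0.3, 0.1]
opening: 0.0872
grip_force: 0.0
```

Emit:
jog_arm(
  rows=[
    [[0,0,-20],[0,0,0],1],
    [[6,40,0],[0,0,0],1],
    [[6,40,0],[0,0,0],1],
    [[6,40,0],[0,0,0],1],
    [[6,40,0],[0,0,0],1],
    [[6,40,0],[0,0,0],1],
    [[6,40,0],[0,0,0],1],
    [[6,40,0],[0,0,0],1],
    [[6,40,0],[0,0,0],1],
    [[6,40,0],[0,0,0],1],
  ],
)

```text
clock: 21.68
tool_pos: [0.3743, 0.0074, 0.1589]
eef_rot: [-0.001, -0.015, 1.0, -0.0]
wrist_force: [0.2, 0.6, -0.8]
opening: 0.0881
grip_force: 0.0
```

Emit:
jog_arm(
  rows=[
    [[6,40,0],[0,0,0],1],
    [[6,40,0],[0,0,0],1],
    [[6,40,0],[0,0,0],0.6],
    [[6,40,0],[0,0,0],0.6],
    [[6,40,0],[0,0,-0.112],0.6],
    [[0,0,0],[0,0,0],0.6],
    [[0,0,0],[0,0,0],0.6],
  ],
)

```text
clock: 22.27
tool_pos: [0.3382, 0.2065, 0.1588]
eef_rot: [-0.001, -0.074, 0.997, 0.0]
wrist_force: [0.9, 0.3, -0.2]
opening: 0.057
grip_force: 0.0
```

```bash
python3 - <<'E'
from h import *
togo((351.5,227.4,24),8)
c=snap('top')
[print(*b) for b in blobs(c,(105,120,50),(130,255,255),.023,box=(150,210,250,290))]
print('red');[print(*b) for b in blobs(c,(0,180,120),(6,255,255),.029,box=(330,190,415,300))]
k=c['pixels'];cv2.imwrite('pics/t3.png',cv2.resize(k[150:300,285:425],None,fx=3.5,fy=3.5,interpolation=3)[:,:,::-1])
E
```

```text
t 22.3 at [338.2 206.5 158.8] shift [-16.6  18.7 134.8] turn [ 0.    -0.003  0.008] shift after turn [-16.   18.9 134.8] F [ 0.9  0.3 -0.2] open 57.0 grip 0.0
[175. 249.] [407.1 374.   75.3  31.2  -2.8]
[217. 241.] [430.5 237.9  30.6  28.1 -79.3]
[200. 240.] [437.7 297.1  81.5  31.5  -5.2]
red
[367. 265.] [ 348.8 -240.3   86.7   21.5   -6.7]
```

View pics/t3.png

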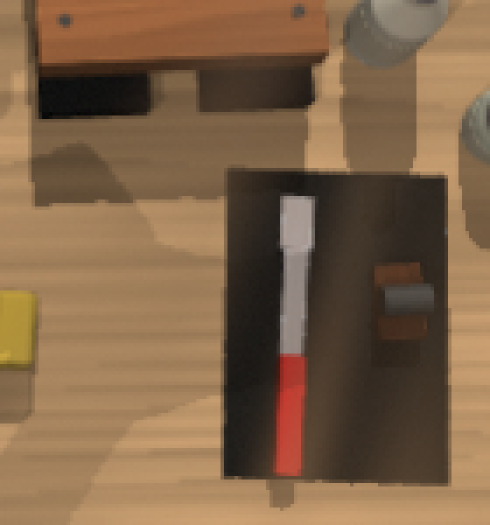

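Bar and fulcrum both lie on the mat; the bar's rear end at crop (287,473) is just inside the mat edge at 480. Now the packers.

Emit:
jog_arm(
  rows=[
    [[-16.5,18.7,30],[0,0,0.008],0.6],
    [[0,0,35],[0,0,0],0.6],
    [[0,0,35],[0,0,0],0.6],
    [[0,0,32],[0,0,0],0.6],
    [[0,0,2],[0,0,0],0.6],
    [[0,0,0],[0,0,0],0.6],
    [[0,0,0],[0,0,0],0],
    [[0,0,0],[0,0,0],0],
    [[0,0,0],[0,0,0],0],
    [[0,0,0],[0,0,0],0],
  ],
  newtons=40,
)

```text
clock: 23.15
tool_pos: [0.3525, 0.2253, 0.0252]
eef_rot: [-0.001, -0.067, 0.998, 0.0]
wrist_force: [0.2, -0.1, 1.2]
opening: 0.0316
grip_force: 40.0
```

Emit:
jog_arm(
  rows=[
    [[0,0,0],[0,0,0],0],
    [[0,0,0],[0,0,0],0],
    [[0,0,0],[0,0,0],0],
  ],
)

```text
clock: 23.4
tool_pos: [0.3525, 0.2256, 0.0252]
eef_rot: [-0.001, -0.067, 0.998, 0.0]
wrist_force: [0.2, -2.1, 5.4]
opening: 0.0318
grip_force: 40.0
```

Emit:
jog_arm(
  rows=[
    [[0,0,-20],[0,0,0],0],
    [[0,0,-30],[0,0,0],0],
    [[0,0,-30],[0,0,0],0],
    [[0,0,0],[0,0,0.112],0],
    [[0,0,0],[0,0,0],0],
    [[0,0,0],[0,0,0],0],
  ],
)

```text
clock: 23.9
tool_pos: [0.3521, 0.2256, 0.1046]
eef_rot: [-0.002, -0.013, 1.0, -0.0]
wrist_force: [-0.8, -0.5, -1.0]
opening: 0.0316
grip_force: 40.0
```

```bash
cat >> h.py <<'E'
def slot(xr,yr,z=54):
    return (649.5+xr-.028*yr,-144+yr+.028*xr,z)
E
python3 - <<'E'
from h import *
togo(slot(-150,-75),1.6)
c=snap('top')
[print(*b) for b in blobs(c,(105,120,50),(130,255,255),.1,box=(150,190,260,290))]
E
```

```text
t 23.9 at [352.1 225.6 104.6] shift [-138.4 -452.4   50.1] turn [-0.    -0.004 -0.003] shift after turn [-136.9 -452.8   50.6] F [-0.8 -0.5 -1. ] open 31.6 grip 40.0
[176. 245.] [416.3 352.1  43.7  29.4  -2.8]
[200. 237.] [439.2 279.7  61.4  29.6  -5.2]
```

Emit:
jog_arm(
  rows=[
    [[-11.5,-37.7,0],[0,0,0],0],
    [[-11.5,-37.7,0],[0,0,0],0],
    [[-11.5,-37.7,0],[0,0,0],0],
    [[-11.5,-37.7,0],[0,0,0],0],
    [[-11.5,-37.7,0],[0,0,0],0],
    [[-11.5,-37.7,0],[0,0,0],0],
    [[-11.5,-37.7,0],[0,0,0],0],
    [[-11.5,-37.7,0],[0,0,0],0],
    [[-11.5,-37.7,0],[0,0,0],0],
    [[-11.5,-37.7,0],[0,0,0],0],
  ],
)

```text
clock: 24.78
tool_pos: [0.4756, -0.1505, 0.1033]
eef_rot: [-0.003, -0.012, 1.0, 0.001]
wrist_force: [1.5, -0.2, -0.7]
opening: 0.0318
grip_force: 40.0
```

Emit:
jog_arm(
  rows=[
    [[-11.5,-37.7,0],[0,0,0],0],
    [[-11.5,-37.7,0],[0,0,0],0],
    [[0,0,25],[0,0,0],0],
    [[0,0,25],[0,0,0],0],
    [[0,0,0],[0,0,0],0],
    [[0,0,0],[0,0,0],0],
  ],
)

```text
clock: 25.28
tool_pos: [0.4996, -0.223, 0.053]
eef_rot: [-0.003, -0.012, 1.0, 0.001]
wrist_force: [-0.2, 0.2, -0.3]
opening: 0.0318
grip_force: 40.0
```

```bash
python3 - <<'E'
from h import *
togo(slot(-40,-75),1.6)
c=snap('scene','s7');k=c['pixels']
print(r.read_state()['wrist_torque'])
cv2.imwrite('pics/s7c.png',cv2.resize(k[200:320,130:300],None,fx=4,fy=4,interpolation=3)[:,:,::-1])
E
```

```text
t 25.3 at [ 499.6 -223.    53. ] shift [-112.     0.2   -1.8] turn [ 0.003 -0.007 -0.004] shift after turn [-112.    -0.3   -1. ] F [-0.2  0.2 -0.3] open 31.8 grip 40.0
[ 0.08069585 -0.01328552 -0.0009294 ]
```

View pics/s7c.png

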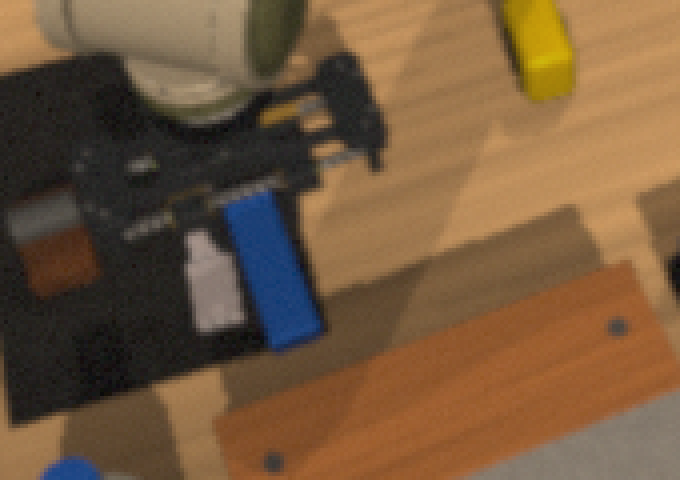

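The packer is level and straight, with its front end at crop (278,350) to (325,326). Sliding it in.

Emit:
jog_arm(
  rows=[
    [[-15,0,-1],[0,-0.005,-0.004],0],
    [[-15,0,0],[0,0,0],0],
    [[-15,0,0],[0,0,0],0],
    [[-12,0,0],[0,0,0],0],
    [[-12,0,0],[0,0,0],0],
    [[-12,0,0],[0,0,0],0],
    [[0,0,0],[0,0,0],0],
    [[0,0,0],[0,0,0],0],
  ],
)

```text
clock: 26.0
tool_pos: [0.5816, -0.2211, 0.0565]
eef_rot: [0.002, -0.014, 1.0, -0.0]
wrist_force: [-0.6, 0.4, -0.6]
opening: 0.0311
grip_force: 40.0
```

```bash
python3 - <<'E'
from h import *
togo(slot(-40,-75),1.6)
c=snap('scene')
print(proj(c,np.array([(594.6,-220.4,52),(594.6,-220.4,32)])/1000))
E
```

```text
t 26.0 at [ 581.6 -221.1   56.5] shift [-30.    0.2   2.6] turn [-0.001  0.003 -0.   ] shift after turn [-30.    0.2   2.5] F [-0.6  0.4 -0.6] open 31.1 grip 40.0
[[203.18699442 283.20743727]
 [204.44917667 286.98994482]]
```

Emit:
jog_arm(
  rows=[
    [[-10,0,2],[0,0,0],0],
    [[-10,0,0],[0,0,0],0],
    [[-10,0,0],[0,0,0],0],
    [[0,0,0],[0,0,0],0],
    [[0,0,1.5],[0,0,0],0],
    [[0,0,1.5],[0,0,0],0],
    [[0,0,0],[0,0,0],0],
    [[0,0,0],[0,0,0],0],
  ],
)

```text
clock: 26.72
tool_pos: [0.6108, -0.2207, 0.052]
eef_rot: [0.001, -0.013, 1.0, -0.0]
wrist_force: [-1.7, 2.2, 9.0]
opening: 0.0313
grip_force: 40.0
```

Emit:
jog_arm(
  rows=[
    [[0,0,0],[0,0,0],0.6],
    [[0,0,0],[0,0,0],0.6],
    [[0,0,0],[0,0,0],0.6],
    [[0,0,0],[0,0,0],0.6],
    [[20,0,-2],[0,0,0],0.6],
    [[25,0,-10],[0,0,0],0.6],
    [[20,0,-30],[0,0,0],0.6],
    [[0,0,-30],[0,0,0],0.6],
    [[0,0,-20],[0,0,0],0.6],
    [[0,0,0],[0,0,0],0.6],
  ],
)

```text
clock: 27.55
tool_pos: [0.5473, -0.2234, 0.1467]
eef_rot: [0.004, -0.013, 1.0, -0.002]
wrist_force: [0.1, 0.7, -0.9]
opening: 0.0529
grip_force: 0.0
```

```bash
python3 - <<'E'
from h import *
togo((385.3,302,24),-5.5)
c=snap('top')
[print(*b) for b in blobs(c,(105,100,30),(130,255,255),.05,box=(290,160,400,240),amin=20)]
[print(*b) for b in blobs(c,(105,120,50),(130,255,255),.023,box=(150,210,250,290))]
E
```

```text
t 27.6 at [ 547.3 -223.4  146.7] shift [149.3 529.9 119.1] turn [-0.004  0.008  0.122] shift after turn [211.6 507.4 122.7] F [ 0.1  0.7 -0.9] open 52.9 grip 0.0
[176. 255.] [391.2 374.3 106.4  31.9  -0.9]
[199. 244.] [425.1 298.4 106.7  31.6  -5.5]
```

Emit:
jog_arm(
  rows=[
    [[10.7,37.9,0],[0,0,0],0.6],
    [[10.7,37.9,0],[0,0,0],0.6],
    [[10.7,37.9,0],[0,0,0],0.6],
    [[10.7,37.9,0],[0,0,0],0.6],
    [[10.7,37.9,0],[0,0,0],0.6],
    [[10.7,37.9,0],[0,0,0],0.6],
    [[10.7,37.9,0],[0,0,0],0.6],
    [[10.7,37.9,0],[0,0,0],0.6],
    [[10.7,37.9,0],[0,0,0],0.6],
    [[10.7,37.9,0],[0,0,0],0.6],
  ],
)

```text
clock: 28.43
tool_pos: [0.4278, 0.1552, 0.1409]
eef_rot: [-0.0, -0.013, 1.0, -0.0]
wrist_force: [1.0, -0.4, -0.1]
opening: 0.0529
grip_force: 0.0
```

Emit:
jog_arm(
  rows=[
    [[10.7,37.9,0],[0,0,0],0.6],
    [[10.7,37.9,0],[0,0,0],0.6],
    [[10.7,37.9,0],[0,0,0],0.6],
    [[10.7,37.9,0],[0,0,0],0.6],
    [[0,0,0],[0,0,0.122],0.6],
    [[0,0,35],[0,0,0],0.6],
    [[0,0,35],[0,0,0],0.6],
    [[0,0,0],[0,0,0],0.6],
    [[0,0,0],[0,0,0],0.6],
  ],
)

```text
clock: 29.18
tool_pos: [0.3817, 0.3036, 0.0707]
eef_rot: [-0.001, 0.048, 0.999, -0.001]
wrist_force: [0.9, -0.9, 1.6]
opening: 0.0529
grip_force: 0.0
```

```bash
python3 - <<'E'
from h import *
togo((385.3,302,24),-5.5)
c=snap('top')
[print(*b) for b in blobs(c,(105,100,30),(130,255,255),.05,box=(290,160,400,240),amin=20)]
k=c['pixels'];print(proj(c,np.array(slot(-55,-75,50))/1000))
s=snap('scene')['pixels']
cv2.imwrite('pics/t4.png',np.hstack([cv2.resize(k[130:230,285:385],(400,400),interpolation=3),cv2.resize(s[230:330,165:265],(400,400),interpolation=3)])[:,:,::-1])
E
```

```text
t 29.2 at [381.7 303.6  70.7] shift [-3.8 -1.2 46.7] turn [-0.002 -0.003  0.   ] shift after turn [-3.7 -1.3 46.7] F [ 0.9 -0.9  1.6] open 52.9 grip 0.0
[[359.25419197 187.88478291]]
```

View pics/t4.png

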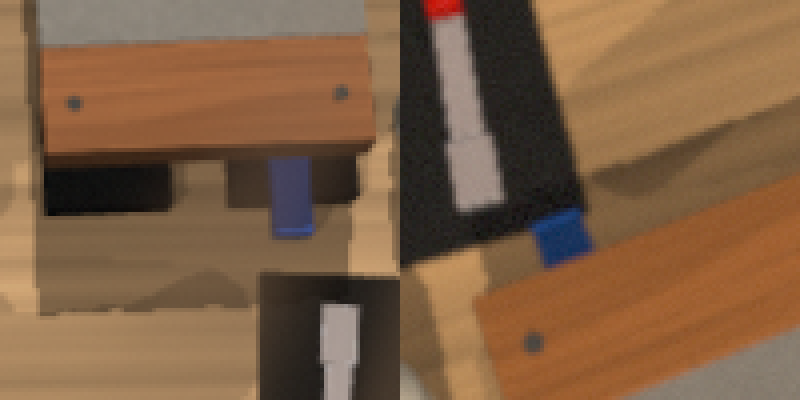

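Packer A sits straight under the right half, with its rear end at full px (358,187) against (359,188) predicted. Now packer B.

Emit:
jog_arm(
  rows=[
    [[-3.8,-1.2,22],[0,0,0],0.6],
    [[0,0,22],[0,0,0],0.6],
    [[0,0,2.5],[0,0,0],0.6],
    [[0,0,0],[0,0,0],0.6],
    [[0,0,0],[0,0,0],0],
    [[0,0,0],[0,0,0],0],
    [[0,0,0],[0,0,0],0],
    [[0,0,0],[0,0,0],0],
    [[0,0,0],[0,0,0],0],
    [[0,0,0],[0,0,0],0],
  ],
  newtons=40,
)

```text
clock: 30.12
tool_pos: [0.3868, 0.3027, 0.0267]
eef_rot: [0.002, 0.048, 0.999, 0.0]
wrist_force: [-1.3, -0.4, 7.5]
opening: 0.0316
grip_force: 39.8
```

Emit:
jog_arm(
  rows=[
    [[0,0,0],[0,0,0],0],
    [[0,0,-20],[0,0,0],0],
    [[0,0,-30],[0,0,0],0],
    [[0,0,-30],[0,0,0],0],
    [[0,0,0],[0,0,-0.122],0],
    [[0,0,0],[0,0,0],0],
    [[0,0,0],[0,0,0],0],
  ],
)

```text
clock: 30.7
tool_pos: [0.386, 0.3024, 0.1056]
eef_rot: [0.001, -0.012, 1.0, -0.0]
wrist_force: [0.1, 0.1, -1.7]
opening: 0.0316
grip_force: 39.8
```

```bash
python3 - <<'E'
from h import *
togo(slot(-150,45),1.6)
E
```

```text
t 30.7 at [386.  302.4 105.6] shift [-102.6 -408.1   51.8] turn [-0.     0.002 -0.005] shift after turn [-100.9 -408.6   51.6] F [ 0.1  0.1 -1.7] open 31.6 grip 39.8
```

Emit:
jog_arm(
  rows=[
    [[-9.3,-37.1,0],[0,0,-0.005],0],
    [[-9.3,-37.1,0],[0,0,0],0],
    [[-9.3,-37.1,0],[0,0,0],0],
    [[-9.3,-37.1,0],[0,0,0],0],
    [[-9.3,-37.1,0],[0,0,0],0],
    [[-9.3,-37.1,0],[0,0,0],0],
    [[-9.3,-37.1,0],[0,0,0],0],
    [[-9.3,-37.1,0],[0,0,0],0],
    [[-9.3,-37.1,0],[0,0,0],0],
    [[-9.3,-37.1,0],[0,0,0],0],
  ],
)

```text
clock: 31.53
tool_pos: [0.4903, -0.0673, 0.1048]
eef_rot: [-0.0, -0.014, 1.0, 0.0]
wrist_force: [-0.0, 0.2, -1.7]
opening: 0.0317
grip_force: 39.8
```

Emit:
jog_arm(
  rows=[
    [[-9.3,-37.1,0],[0,0,0],0],
    [[0,0,25],[0,0,0],0],
    [[0,0,25],[0,0,0],0],
    [[0,0,0],[0,0,0],0],
    [[0,0,0],[0,0,0],0],
  ],
)

```text
clock: 31.95
tool_pos: [0.5004, -0.1019, 0.0547]
eef_rot: [-0.001, -0.015, 1.0, 0.001]
wrist_force: [-0.2, 0.7, 0.1]
opening: 0.0316
grip_force: 39.8
```

```bash
python3 - <<'E'
from h import *
togo(slot(-40,45),1.6)
E
```

```text
t 31.9 at [ 500.4 -101.9   54.7] shift [-107.9   -1.4    0.5] turn [ 0.002 -0.002  0.001] shift after turn [-107.9   -1.3    0.7] F [-0.2  0.7  0.1] open 31.6 grip 39.8
```

Emit:
jog_arm(
  rows=[
    [[-15,-1.4,-1.5],[0,0,0],0],
    [[-15,0,0],[0,0,0],0],
    [[-15,0,0],[0,0,0],0],
    [[-15,0,0],[0,0,0],0],
    [[-12,0,0],[0,0,0],0],
    [[-12,0,0],[0,0,0],0],
    [[-12,0,0],[0,0,0],0],
    [[0,0,0],[0,0,0],0],
    [[0,0,0],[0,0,0],0],
  ],
)

```text
clock: 32.7
tool_pos: [0.5973, -0.1002, 0.0584]
eef_rot: [0.001, -0.016, 1.0, -0.0]
wrist_force: [-0.8, 0.3, -1.2]
opening: 0.0315
grip_force: 39.8
```

Emit:
jog_arm(
  rows=[
    [[-12,0,0],[0,0,0],0],
    [[0,0,0],[0,0,0],0],
    [[0,0,0],[0,0,0],0],
    [[0,0,1],[0,0,0],0],
    [[0,0,1.5],[0,0,0],0],
    [[0,0,0],[0,0,0],0],
    [[0,0,0],[0,0,0],0],
  ],
)

```text
clock: 33.28
tool_pos: [0.6089, -0.1003, 0.0549]
eef_rot: [0.001, -0.016, 1.0, 0.0]
wrist_force: [-0.5, 0.5, -0.9]
opening: 0.0316
grip_force: 39.8
```

Emit:
jog_arm(
  rows=[
    [[0,0,1],[0,0,0],0],
    [[0,0,1],[0,0,0],0],
    [[0,0,0],[0,0,0],0],
    [[0,0,0],[0,0,0],0],
  ],
)

```text
clock: 33.62
tool_pos: [0.6091, -0.1003, 0.0536]
eef_rot: [0.001, -0.016, 1.0, -0.0]
wrist_force: [-2.6, 1.8, 5.6]
opening: 0.0315
grip_force: 39.8
```

Emit:
jog_arm(
  rows=[
    [[0,0,0],[0,0,0],0.6],
    [[0,0,0],[0,0,0],0.6],
    [[0,0,0],[0,0,0],0.6],
    [[0,0,0],[0,0,0],0.6],
    [[20,0,-2],[0,0,0],0.6],
    [[25,0,-10],[0,0,0],0.6],
    [[20,0,-30],[0,0,0],0.6],
    [[0,0,-30],[0,0,0],0.6],
    [[0,0,-20],[0,0,0],0.6],
    [[0,0,0],[0,0,0],0.6],
  ],
)

```text
clock: 34.45
tool_pos: [0.5454, -0.1029, 0.1491]
eef_rot: [0.005, -0.016, 1.0, -0.002]
wrist_force: [1.6, -0.2, 0.6]
opening: 0.0532
grip_force: 0.0
```

```bash
python3 - <<'E'
from h import *
togo((351.2,374.9,25),-0.9)
c=snap('top')
[print(*b) for b in blobs(c,(105,120,50),(130,255,255),.023,box=(150,210,250,290))]
E
```

```text
t 34.5 at [ 545.4 -102.9  149.1] shift [180.3 484.  120.9] turn [-0.003  0.009  0.047] shift after turn [201.7 474.7 124.1] F [ 1.6 -0.2  0.6] open 53.2 grip 0.0
[176. 255.] [391.2 374.3 106.4  31.9  -0.9]
```

Emit:
jog_arm(
  rows=[
    [[13.9,37.2,0],[0,0,0.045],0.6],
    [[13.9,37.2,0],[0,0,0],0.6],
    [[13.9,37.2,0],[0,0,0],0.6],
    [[13.9,37.2,0],[0,0,0],0.6],
    [[13.9,37.2,0],[0,0,0],0.6],
    [[13.9,37.2,0],[0,0,0],0.6],
    [[13.9,37.2,0],[0,0,0],0.6],
    [[13.9,37.2,0],[0,0,0],0.6],
    [[13.9,37.2,0],[0,0,0],0.6],
    [[13.9,37.2,0],[0,0,0],0.6],
  ],
)

```text
clock: 35.33
tool_pos: [0.4071, 0.2725, 0.1432]
eef_rot: [-0.0, 0.007, 1.0, -0.0]
wrist_force: [0.4, -0.7, 0.2]
opening: 0.0527
grip_force: 0.0
```

Emit:
jog_arm(
  rows=[
    [[13.9,37.2,0],[0,0,0],0.6],
    [[13.9,37.2,0],[0,0,0],0.6],
    [[13.9,37.2,0],[0,0,0],0.6],
    [[0,0,35],[0,0,0],0.6],
    [[0,0,35],[0,0,0],0.6],
    [[0,0,0],[0,0,0],0.6],
    [[0,0,0],[0,0,0],0.6],
  ],
)

```text
clock: 35.92
tool_pos: [0.3677, 0.3826, 0.073]
eef_rot: [-0.001, 0.007, 1.0, -0.001]
wrist_force: [0.9, 0.8, 0.3]
opening: 0.053
grip_force: 0.0
```

```bash
python3 - <<'E'
from h import *
togo((351.2,374.9,25),-0.9)
c=snap('top')
for n in (45,-75): print(proj(c,np.array(slot(-55,n,50))/1000))
[print(*b) for b in blobs(c,(105,60,30),(135,255,255),.05,box=(290,160,400,240),amin=20)]
E
```

```text
t 35.9 at [367.7 382.6  73. ] shift [16.3 -7.8 48. ] turn [-0.003 -0.002  0.002] shift after turn [16.4 -7.9 48. ] F [0.9 0.8 0.3] open 53.0 grip 0.0
[[322.02718934 189.38519005]]
[[359.25419197 187.88478291]]
[320. 180.] [624.4 -94.9  59.8  32.4  -1.4]
[358. 179.] [ 626.1 -217.3   60.7   29.2    1.8]
```

Emit:
jog_arm(
  rows=[
    [[16.3,-7.8,22],[0,0,0],0.6],
    [[0,0,22],[0,0,0],0.6],
    [[0,0,3],[0,0,0],0.6],
    [[0,0,0],[0,0,0],0.6],
    [[0,0,0],[0,0,0],0],
    [[0,0,0],[0,0,0],0],
    [[0,0,0],[0,0,0],0],
    [[0,0,0],[0,0,0],0],
    [[0,0,0],[0,0,0],0],
    [[0,0,0],[0,0,0],0],
  ],
  newtons=40,
)

```text
clock: 36.8
tool_pos: [0.3528, 0.3758, 0.0286]
eef_rot: [0.002, 0.007, 1.0, 0.001]
wrist_force: [-0.2, -0.7, 7.7]
opening: 0.0316
grip_force: 39.7
```

Emit:
jog_arm(
  rows=[
    [[0,0,0],[0,0,0],0],
    [[0,0,-20],[0,0,0],0],
    [[0,0,-30],[0,0,0],0],
    [[0,0,-30],[0,0,0],0],
    [[0,0,0],[0,0,-0.043],0],
    [[0,0,0],[0,0,0],0],
    [[0,0,0],[0,0,0],0],
  ],
)

```text
clock: 37.38
tool_pos: [0.3518, 0.3754, 0.1075]
eef_rot: [0.001, -0.014, 1.0, -0.0]
wrist_force: [0.5, -0.5, -1.8]
opening: 0.0314
grip_force: 39.7
```

```bash
python3 - <<'E'
from h import *
togo(slot(-150,105),1.6)
E
```

```text
t 37.4 at [351.8 375.4 107.5] shift [-132.8 -422.5   53.8] turn [-0.     0.002  0.   ] shift after turn [-133.  -422.5   53.5] F [ 0.5 -0.5 -1.8] open 31.4 grip 39.7
```

Emit:
jog_arm(
  rows=[
    [[-11.1,-35.2,0],[0,0,0],0],
    [[-11.1,-35.2,0],[0,0,0],0],
    [[-11.1,-35.2,0],[0,0,0],0],
    [[-11.1,-35.2,0],[0,0,0],0],
    [[-11.1,-35.2,0],[0,0,0],0],
    [[-11.1,-35.2,0],[0,0,0],0],
    [[-11.1,-35.2,0],[0,0,0],0],
    [[-11.1,-35.2,0],[0,0,0],0],
    [[-11.1,-35.2,0],[0,0,0],0],
    [[-11.1,-35.2,0],[0,0,0],0],
  ],
)

```text
clock: 38.22
tool_pos: [0.4731, 0.0251, 0.1069]
eef_rot: [-0.0, -0.014, 1.0, 0.0]
wrist_force: [0.7, -0.3, -1.7]
opening: 0.0317
grip_force: 39.7
```

Emit:
jog_arm(
  rows=[
    [[-11.1,-35.2,0],[0,0,0],0],
    [[-11.1,-35.2,0],[0,0,0],0],
    [[0,0,25],[0,0,0],0],
    [[0,0,24],[0,0,0],0],
    [[0,0,0],[0,0,0],0],
    [[0,0,0],[0,0,0],0],
    [[0,0,0],[0,0,0],0],
  ],
)

```text
clock: 38.8
tool_pos: [0.4978, -0.0425, 0.0593]
eef_rot: [0.001, -0.015, 1.0, 0.0]
wrist_force: [-0.3, 0.1, -1.0]
opening: 0.0315
grip_force: 39.7
```

```bash
python3 - <<'E'
from h import *
togo(slot(-40,105,57.5),1.6)
E
```

```text
t 38.8 at [497.8 -42.5  59.3] shift [-108.8   -0.8    2.1] turn [-0.     0.002  0.001] shift after turn [-108.8   -0.6    1.8] F [-0.3  0.1 -1. ] open 31.5 grip 39.7
```

Emit:
jog_arm(
  rows=[
    [[-15,-0.5,1.5],[0,0,0],0],
    [[-15,0,0],[0,0,0],0],
    [[-15,0,0],[0,0,0],0],
    [[-15,0,0],[0,0,0],0],
    [[-12,0,0],[0,0,0],0],
    [[-12,0,0],[0,0,0],0],
    [[-12,0,0],[0,0,0],0],
    [[0,0,0],[0,0,0],0],
    [[0,0,0],[0,0,0],0],
  ],
)

```text
clock: 39.55
tool_pos: [0.5937, -0.0401, 0.0584]
eef_rot: [0.002, -0.015, 1.0, -0.0]
wrist_force: [-0.5, -0.1, -0.2]
opening: 0.0314
grip_force: 39.7
```

Emit:
jog_arm(
  rows=[
    [[-12.8,0,0],[0,0,0],0],
    [[0,0,0],[0,0,0],0],
    [[0,0,0],[0,0,0],0],
    [[0,0,1],[0,0,0],0],
    [[0,0,1],[0,0,0],0],
    [[0,0,0],[0,0,0],0],
    [[0,0,0],[0,0,0],0],
  ],
)

```text
clock: 40.13
tool_pos: [0.6061, -0.0401, 0.0557]
eef_rot: [0.001, -0.015, 1.0, -0.0]
wrist_force: [-1.5, 0.9, 1.1]
opening: 0.0313
grip_force: 39.7
```

Touching. Release and retreat.

Emit:
jog_arm(
  rows=[
    [[0,0,0.7],[0,0,0],0],
    [[0,0,0],[0,0,0],0],
    [[0,0,0],[0,0,0],0.48],
    [[0,0,0],[0,0,0],0.48],
    [[0,0,0],[0,0,0],0.48],
    [[0,0,0],[0,0,0],0.48],
    [[20,0,-2],[0,0,0],0.48],
    [[25,0,-10],[0,0,0],0.48],
    [[20,0,-30],[0,0,0],0.48],
    [[0,0,-40],[0,0,0],0],
  ],
)

```text
clock: 40.97
tool_pos: [0.5368, -0.0413, 0.1349]
eef_rot: [-0.004, -0.014, 1.0, 0.001]
wrist_force: [1.3, -0.2, 0.1]
opening: 0.0378
grip_force: 0.0
```

Emit:
jog_arm(
  rows=[
    [[0,0,-40],[0,0,0],0],
    [[30,0,0],[0,0,0],0],
    [[40,0,0],[0,0,0],0],
    [[40,0,0],[0,0,0],0],
    [[40,0,0],[0,0,0],0],
    [[0,0,0],[0,0,0],0],
    [[0,0,0],[0,0,0],0],
  ],
)

```text
clock: 41.55
tool_pos: [0.3901, -0.0463, 0.1768]
eef_rot: [0.001, -0.014, 1.0, -0.0]
wrist_force: [0.8, -0.8, 0.7]
opening: 0.0005
grip_force: 0.0
```

```bash
python3 - <<'E'
from h import *
c=snap('top');s=snap('scene')['pixels'];k=c['pixels']
[print(*b) for b in blobs(c,(105,60,30),(135,255,255),.05,box=(290,160,400,240),amin=20)]
togo(slot(12,0,130),1.6)
cv2.imwrite('pics/t5.png',np.hstack([cv2.resize(k[130:230,285:385],(400,400),interpolation=3),cv2.resize(s[230:330,180:310],(400,308),interpolation=3,dst=None) if 0 else cv2.resize(s[230:330,190:290],(400,400),interpolation=3)])[:,:,::-1])
E
```

```text
[302. 181.] [620.2 -36.7  62.9  32.4  -1. ]
[320. 180.] [624.4 -94.9  59.8  32.4  -1.4]
[358. 179.] [ 626.1 -217.4   60.6   29.2    1.5]
t 41.6 at [392.3 -46.8 176.8] shift [-266.1 -104.6   47.9] turn [-0.001  0.004  0.001] shift after turn [-266.4 -104.3   46.8] F [0.4 0.4 0.4] open 0.4 grip 0.0
```

View pics/t5.png

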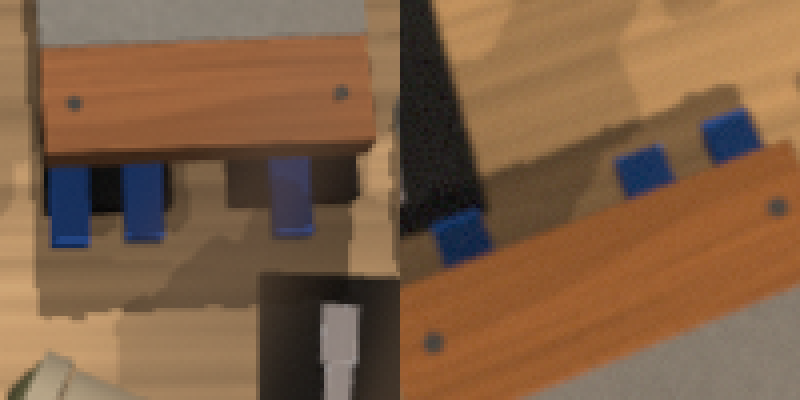

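All three packers are in and straight, with rear ends at about 55 mm out: top-crop px (70,243), (143,240) and (291,235). Pressing the board down at its middle now.

Emit:
jog_arm(
  rows=[
    [[-38,-14.9,0],[0,0,0],0],
    [[-38,-14.9,0],[0,0,0],0],
    [[-38,-14.9,0],[0,0,0],0],
    [[-38,-14.9,0],[0,0,0],0],
    [[-38,-14.9,0],[0,0,0],0],
    [[-38,-14.9,0],[0,0,0],0],
    [[-38,-14.9,0],[0,0,0],0],
    [[0,0,20],[0,0,0],0],
    [[0,0,25],[0,0,0],0],
    [[0,0,0],[0,0,0],0],
  ],
)

```text
clock: 42.48
tool_pos: [0.66, -0.1422, 0.1259]
eef_rot: [-0.003, -0.015, 1.0, 0.002]
wrist_force: [-0.8, 0.9, -0.9]
opening: 0.0003
grip_force: 0.0
```

Emit:
jog_arm(
  rows=[
    [[0,0,3],[0,0,0],0],
    [[0,0,3],[0,0,0],0],
    [[0,0,3],[0,0,0],0],
    [[0,0,3],[0,0,0],0],
    [[0,0,0],[0,0,0],0],
    [[0,0,0],[0,0,0],0],
  ],
)

```text
clock: 42.98
tool_pos: [0.6605, -0.1429, 0.1211]
eef_rot: [0.002, -0.015, 1.0, -0.0]
wrist_force: [-0.8, -0.2, 3.2]
opening: 0.0006
grip_force: 1.9
```

Emit:
jog_arm(
  rows=[
    [[0,0,2],[0,0,0],0],
    [[0,0,2],[0,0,0],0],
    [[0,0,2],[0,0,0],0],
    [[0,0,0],[0,0,0],0],
    [[0,0,0],[0,0,0],0],
  ],
)

```text
clock: 43.4
tool_pos: [0.6599, -0.143, 0.1151]
eef_rot: [0.001, -0.015, 1.0, -0.0]
wrist_force: [-4.3, 0.1, 4.9]
opening: 0.0004
grip_force: 2.9
```

Emit:
jog_arm(
  rows=[
    [[0,0,2],[0,0,0],0],
    [[0,0,2],[0,0,0],0],
    [[0,0,1],[0,0,0],0],
    [[0,0,0],[0,0,0],0],
    [[0,0,0],[0,0,0],0],
  ],
)

```text
clock: 43.82
tool_pos: [0.66, -0.1431, 0.1101]
eef_rot: [0.001, -0.015, 1.0, -0.0]
wrist_force: [-4.8, -0.1, 5.7]
opening: 0.0003
grip_force: 3.0
```

Emit:
jog_arm(
  rows=[
    [[0,0,1],[0,0,0],0],
    [[0,0,1],[0,0,0],0],
    [[0,0,1],[0,0,0],0],
    [[0,0,0],[0,0,0],0],
    [[0,0,0],[0,0,0],0],
  ],
)

```text
clock: 44.23
tool_pos: [0.6599, -0.1431, 0.1074]
eef_rot: [0.001, -0.015, 1.0, -0.0]
wrist_force: [-5.4, 0.1, 8.4]
opening: 0.0005
grip_force: 4.3
```

Emit:
jog_arm(
  rows=[
    [[0,0,1],[0,0,0],0],
    [[0,0,1],[0,0,0],0],
    [[0,0,0],[0,0,0],0],
    [[0,0,0],[0,0,0],0],
  ],
)

```text
clock: 44.57
tool_pos: [0.6599, -0.1431, 0.1074]
eef_rot: [0.002, -0.015, 1.0, -0.001]
wrist_force: [-11.8, 1.6, 20.4]
opening: 0.0004
grip_force: 10.1
```

Emit:
jog_arm(
  rows=[
    [[0,0,1],[0,0,0],0],
    [[0,0,0],[0,0,0],0],
    [[0,0,0],[0,0,0],0],
  ],
)

```text
clock: 44.82
tool_pos: [0.6599, -0.1431, 0.1073]
eef_rot: [0.002, -0.015, 1.0, -0.001]
wrist_force: [-13.8, 2.0, 25.5]
opening: 0.0006
grip_force: 13.0
```

Seated: the fingertips stand at 88.3 mm against 88 mm expected, and the force is rising with no travel. Retreating and taking a last look.

Emit:
jog_arm(
  rows=[
    [[0,0,-5],[0,0,0],0],
    [[0,0,-30],[0,0,0],0],
    [[0,0,-40],[0,0,0],0],
    [[0,0,-40],[0,0,0],0],
    [[40,0,0],[0,0,0],0],
    [[40,0,0],[0,0,0],0],
    [[40,10,0],[0,0,0],0],
    [[40,10,0],[0,0,0],0],
    [[40,10,0],[0,0,0],0],
    [[40,10,0],[0,0,0],0],
  ],
)

```text
clock: 45.65
tool_pos: [0.4171, -0.1092, 0.2176]
eef_rot: [0.001, -0.015, 1.0, -0.0]
wrist_force: [-0.7, -0.1, 1.2]
opening: 0.0008
grip_force: 0.0
```

Emit:
jog_arm(
  rows=[
    [[10,30,0],[0,0,0],0],
    [[0,30,0],[0,0,0],0],
    [[0,30,0],[0,0,0],0],
    [[0,0,0],[0,0,0],0],
    [[0,0,0],[0,0,0],0],
    [[0,0,0],[0,0,0],0],
  ],
)

```text
clock: 46.15
tool_pos: [0.4067, -0.0206, 0.2177]
eef_rot: [0.001, -0.015, 1.0, -0.0]
wrist_force: [0.4, 0.5, 0.5]
opening: 0.0007
grip_force: 0.0
```

```bash
python3 - <<'E'
from h import *
c=snap('top')
[print(*b) for b in blobs(c,(105,60,30),(135,255,255),.05,box=(290,160,400,240),amin=20)]
print('red',*[b for b in blobs(c,(0,180,120),(6,255,255),.029,box=(330,190,415,300))])
k=c['pixels'][100:300,150:425]
cv2.imwrite('pics/end.png',cv2.resize(k,None,fx=2.8,fy=2.8,interpolation=3)[:,:,::-1])
E
```

```text
[302. 182.] [618.5 -36.6  59.5  32.4  -1. ]
[359. 182.] [ 621.4 -215.1   52.8   31.2    5. ]
[320. 180.] [622.7 -94.8  56.5  32.4  -1.4]
red (array([367., 264.]), array([ 351.9, -240.4,   80.4,   21. ,   -6.7]))
```

View pics/end.png

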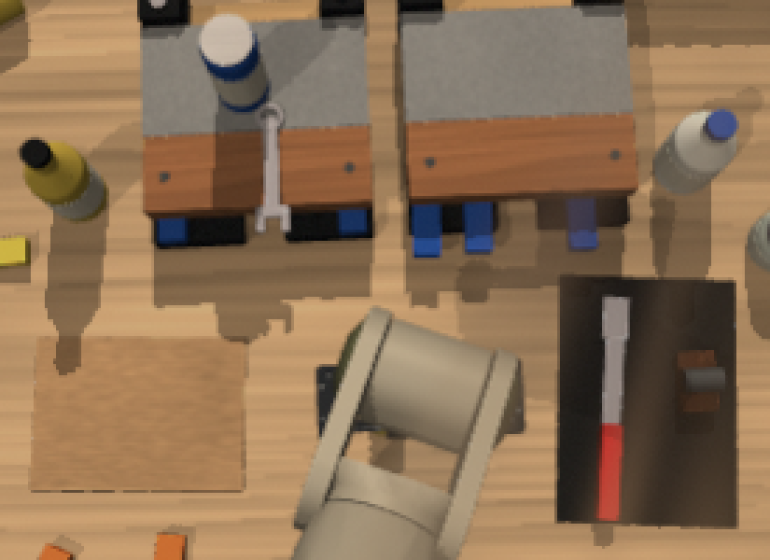

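The picture shows the board seated on three straight packers (crop px (427,230), (478,227) and (583,225)). The bar (610,410) and the fulcrum block (700,380) are on the mat, and the rest is undisturbed.

```bash
python3 -c "
from station import ticket
print(ticket.job_done())"
```

```text
the job is handed in; nothing more can be done
None
```

I handed the job in: the sagging board was levered up and pressed down onto all three blue packers, which lie straight in about half their length (two left of the middle, one right), and the pry bar and fulcrum block are back on the mat.

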